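# Put the prepared fossils and the engraving pen away

## Robot

A 7-joint arm with a two-finger parallel gripper is mounted at the origin on the work surface. World frame = base frame: x ahead of the robot, y to its left, z up, the work surface at z = 0. Lengths are in m, angles in rad, forces in N, time in s.
With the tool pointing down it reaches from about 0.425 to 1.025 m from the base axis. Payload 9.4 kg.
Tool frame: the origin (TCP) lies midway between the tips of the shut fingers; the grasp point (between the pads) lies 19 mm behind it (grip_point_offset is the distance from the TCP to the grasp point, in m); x points along the fingers, y is the direction in which the jaws open and shut, and the axes are right-handed (so a half turn about x gives the same grasp; the last joint's range is limited). The gripper opens to 93 mm and grips with 3 to 60 N. Pads are 15 mm wide; open, the fingers measure 128 mm over their backs; the gripper's body (75 mm by 188 mm) begins 65 mm behind the grasp point.
Start: joints at [-1.323, 0.599, -0.003, 1.599, 0.002, 0.943, -0.08], TCP at [0.231, 0.687, 0.219] pointing down, gripper open.
Joint ranges: [-2.57, 2.57], [-0.35, 1.97], [-1.29, 1.29], [0.11, 2.56], [-1.05, 4.19], [0.11, 1.86], [-2.63, 2.63]. Speed limits (rad/s): [2.22, 2.22, 3.01, 3.01, 3.14, 3.14, 3.14].

## Interface

Orientations are given as a rotation vector (axis times angle).
In Python, from station import * gives the robot as it stands.
- The arm moves only by the shell command python3 -m jog 'ROWS' [OPENING]. ROWS is JSON, a list of rows, each an object with "xyz": the shift along the tool's x, y, z in m, a list of three; "spin": the turn about the tool's x in rad. In form: [{"xyz": [x, y, z], "spin": spin}, ...]. A call has 1 to 12 rows; each row is the pose to reach, as a shift and turn from the pose commanded when the call began, along the tool's axes at that moment; what a row does not reach only later rows make up. A row lasts 1/8 s, in which the tool goes at most 62.5 mm and 10.7 degrees, less where a joint would pass 70% of its speed; a pose out of reach is approached as far as the arm can. A call with a gripper value outside its range is refused whole. OPENING is the finger opening in m, from 0 to 0.093, set as the call begins (- or left out, the last holds). The fingers move at their own pace and stop on an object; the grip force is fixed at half the most. Time passes only in rows, so rows that repeat a pose let the fingers close. It gives the time, the measured TCP pose, the force and the opening at its end, in the units of the state.
- get_state(): the state, without advancing time (a new reading comes with each control period).
- grab_frame(name): name is "scene" or "side" or "wrist"; returns the picture (420x560x3 uint8, red, green, blue); there is no depth.
- camera_params(name): a dict with "camera_matrix" (3x3 intrinsics, pixels), "k1" (the pictures are not rectified: a ray, as slopes to the right and down, at radius r is drawn at 1 + k1 r^2 times it, then the intrinsics apply), "world_to_cam" (4x4, takes a point from world to camera coordinates). Camera axes: x right, y up, looking along -z (the intrinsics and any distortion apply to the point x, -y, -z); pixel columns grow to the right and rows downward; lengths in m; the calibration is good to about 2 mm. A picture is of the moment at which its call begins: read the wrist's pose just before it. camera_params takes no time and is no camera call; for the wrist camera it gives the pose at the moment of the call.
- sign_off(): hands the job in, once; it reports no verdict.
The state is a dict: "clock": time; "joint_pos": joint angles; "joint_velocities": joint speeds; "tau": joint torques, N m; "tool_pos": TCP position; "tcp_rot": TCP orientation; "force": force on the tool from outside, world axes, zero at the start; "moment": the same for the moment, N m; "grip_width": finger opening in m.
Only numpy, scipy, OpenCV 4.12 (cv2) and the standard library are available. Lean on these libraries where they do the work, as an engineer would, in place of code of your own. Each camera call takes 0.05 s, during which the arm holds its last target.

## Task

Put the finished fossils away: lay every plaster block that is on the bench flat side down, fossil up, in a pocket of its own in the open specimen drawer, with its metal tab pointing to the drawer's front. Snap the engraving pen forward out of its two spring clips and lay it in the long trough behind the drawer's front, then push the drawer fully shut, and leave everything else on the bench where it is.

Things in the scene. Friction and masses are not known exactly. Their poses are not given: they have to be found in the camera images.
- block1: pale plaster block 46 x 32 x 20 mm high, brown coiled fossil on top (25 mm round, 9 high, centred on the plaster), metal tab out 10 mm at one end. Overall 56 long; origin mid of the 56 on the flat underside; x to the tab (plaster -28..18), y across, z up out of the fossil. Flat flanks 32 apart, good to grip. 50-100 g. Starts lying fossil up, any yaw; may be absent
- block2: same block as block1, same origin and axes; starts lying fossil up, turned any way; may be absent
- block3: same block as block1, same origin and axes, but starts standing on its tabless end: tab pointing up, fossil facing sideways in any direction, origin 28 mm above the bench. Tipped 30 degrees or more towards its flat side (away from the fossil) it falls flat, fossil up. May be absent
- block4: same block as block3, also starts standing on its tabless end, tab up; may be absent
- block1_tab (a point): outer end of the tab of block1 (tab 16 wide, 6 thick), at x = +28 mm, 8 mm above the underside
- block2_tab (a point): outer end of the tab of block2 (tab 16 wide, 6 thick), at x = +28 mm, 8 mm above the underside
- block3_tab (a point): outer end of the tab of block3 (tab 16 wide, 6 thick), at x = +28 mm, 8 mm above the underside
- block4_tab (a point): outer end of the tab of block4 (tab 16 wide, 6 thick), at x = +28 mm, 8 mm above the underside
- drawer (a joint): travel in m of the one drawer of a fixed wooden cabinet (280 deep x 178 wide x 70 mm high, front looking roughly to the robot's right, world -y): 0 fully shut, grows as pulled out, at most 0.250, starts nearly fully out; about 3 N friction, stays where left. Front to back: front panel 12 thick, 160 wide, top 59 above the bench; pen trough; two rows of two pockets
- trough (a point): centre of the floor of the full-width trough just behind the drawer's front panel: 68 mm front to back (panel 34 mm away at -x), 132 mm wide, floor 10 mm above the bench, 8 mm high partition at its back. Drawer axes: x from the drawer's front towards the cabinet's back, y across, z up
- drawer_handle (a point): middle of the straight steel bar handle on the drawer's front panel: 64 mm long across the drawer, 8 mm thick, its axis 26 mm in front of the panel and 41 mm above the bench; drawer axes; pushing on it towards +x shuts the drawer
- pen: engraving pen: metal round bar 18 mm in diameter, 120 mm long, along its own y; steel point at -y (-45 to -62 mm), 22 mm square collar at +y (48..58 mm) that stops it rolling; origin on the axis, mid grip; 90-170 g. Starts level, axis 50 mm above the bench, in the stand's two clips
- stand: fixed stand, two sprung C-clips holding the pen. Origin on the bench under the pen's axis; the clips open to its -x (roughly to the robot), 12 mm wide, at y +38 and -38 mm, tops 66 mm high; pen free for 60 mm between them, above, in front and behind; base 8 mm high. Pulling the pen level to -x with some 10-15 N for 15 mm snaps it out; go 35 mm or more before lifting
- pocket0 (a point): centre of the floor of drawer pocket 0 (front row), 69 mm front to back x 64 mm across, floor 10 mm above the bench, 4 mm partitions and 5 mm outer walls, all 8 mm high; axes as trough, so tabs point to -x
- pocket1 (a point): centre of the floor of drawer pocket 1 (front row), 69 mm front to back x 64 mm across, floor 10 mm above the bench, 4 mm partitions and 5 mm outer walls, all 8 mm high; axes as trough, so tabs point to -x
- pocket2 (a point): centre of the floor of drawer pocket 2 (back row, 58 mm or more clear of the cabinet when the drawer is out), 69 mm front to back x 64 mm across, floor 10 mm above the bench, 4 mm partitions and 5 mm outer walls, all 8 mm high; axes as trough, so tabs point to -x
- pocket3 (a point): centre of the floor of drawer pocket 3 (back row, 58 mm or more clear of the cabinet when the drawer is out), 69 mm front to back x 64 mm across, floor 10 mm above the bench, 4 mm partitions and 5 mm outer walls, all 8 mm high; axes as trough, so tabs point to -x
- stone: bystander, leave alone: rough stone 40 mm across, 29 mm high; origin at its underside
- jar: bystander, leave alone: steel jar with red lid, 64 mm across, 85 mm high; origin at its underside
- blower: bystander, leave alone: terracotta-coloured bulb blower with a thin nozzle pointing up, 58 mm across, 80 mm high; origin at its underside
- brush: bystander, leave alone: brush lying on the bench, about 200 mm long; origin at its underside
- pumice: bystander, leave alone: pumice block 70 x 50 x 30 mm; origin at its underside
- chisel: bystander, leave alone: brass rod chisel lying on the bench, 150 mm long, 12 mm thick; origin at its underside

How it is judged:
On the way:
1. all the blocks lie rightly in pockets and the pen in the trough, with the drawer still open (angle between each of block1, block2, block3, block4's own z axis and vertical below 0.15 rad and z of each of block1, block2, block3, block4 in the frame of trough below 0.005 m and angle between the x axis of each of block1, block2, block3, block4 and the x axis of trough, either way round below 0.45 rad and ((horizontal distance between block1 and pocket0 below 0.022 m and x of block1_tab in the frame of pocket0 below -0.01 m) or (horizontal distance between block1 and pocket1 below 0.022 m and x of block1_tab in the frame of pocket1 below -0.01 m) or (horizontal distance between block1 and pocket2 below 0.022 m and x of block1_tab in the frame of pocket2 below -0.01 m) or (horizontal distance between block1 and pocket3 below 0.022 m and x of block1_tab in the frame of pocket3 below -0.01 m)) and ((horizontal distance between block2 and pocket0 below 0.022 m and x of block2_tab in the frame of pocket0 below -0.01 m) or (horizontal distance between block2 and pocket1 below 0.022 m and x of block2_tab in the frame of pocket1 below -0.01 m) or (horizontal distance between block2 and pocket2 below 0.022 m and x of block2_tab in the frame of pocket2 below -0.01 m) or (horizontal distance between block2 and pocket3 below 0.022 m and x of block2_tab in the frame of pocket3 below -0.01 m)) and ((horizontal distance between block3 and pocket0 below 0.022 m and x of block3_tab in the frame of pocket0 below -0.01 m) or (horizontal distance between block3 and pocket1 below 0.022 m and x of block3_tab in the frame of pocket1 below -0.01 m) or (horizontal distance between block3 and pocket2 below 0.022 m and x of block3_tab in the frame of pocket2 below -0.01 m) or (horizontal distance between block3 and pocket3 below 0.022 m and x of block3_tab in the frame of pocket3 below -0.01 m)) and ((horizontal distance between block4 and pocket0 below 0.022 m and x of block4_tab in the frame of pocket0 below -0.01 m) or (horizontal distance between block4 and pocket1 below 0.022 m and x of block4_tab in the frame of pocket1 below -0.01 m) or (horizontal distance between block4 and pocket2 below 0.022 m and x of block4_tab in the frame of pocket2 below -0.01 m) or (horizontal distance between block4 and pocket3 below 0.022 m and x of block4_tab in the frame of pocket3 below -0.01 m)) and x of pen in the frame of trough between -0.03 and 0.03 m and y of pen in the frame of trough between -0.02 and 0.02 m and z of pen in the frame of trough between 0 and 0.016 m and angle between pen's own y axis and vertical between 1.42 and 1.72 rad and value of joint drawer above 0.1 m), for 0.2 s.
At the end, for the whole second after the job is handed in: Every block that was there lies within 22 mm of a pocket's centre, flat on the floor (within 5 mm, tilted under 0.15 rad), fossil up, tab to the drawer's front within about 25 degrees; the pen lies level in the trough; all at rest; drawer shut to within 6 mm (angle between each of block1, block2, block3, block4's own z axis and vertical below 0.15 rad and z of each of block1, block2, block3, block4 in the frame of trough below 0.005 m and angle between the x axis of each of block1, block2, block3, block4 and the x axis of trough, either way round below 0.45 rad and ((horizontal distance between block1 and pocket0 below 0.022 m and x of block1_tab in the frame of pocket0 below -0.01 m) or (horizontal distance between block1 and pocket1 below 0.022 m and x of block1_tab in the frame of pocket1 below -0.01 m) or (horizontal distance between block1 and pocket2 below 0.022 m and x of block1_tab in the frame of pocket2 below -0.01 m) or (horizontal distance between block1 and pocket3 below 0.022 m and x of block1_tab in the frame of pocket3 below -0.01 m)) and ((horizontal distance between block2 and pocket0 below 0.022 m and x of block2_tab in the frame of pocket0 below -0.01 m) or (horizontal distance between block2 and pocket1 below 0.022 m and x of block2_tab in the frame of pocket1 below -0.01 m) or (horizontal distance between block2 and pocket2 below 0.022 m and x of block2_tab in the frame of pocket2 below -0.01 m) or (horizontal distance between block2 and pocket3 below 0.022 m and x of block2_tab in the frame of pocket3 below -0.01 m)) and ((horizontal distance between block3 and pocket0 below 0.022 m and x of block3_tab in the frame of pocket0 below -0.01 m) or (horizontal distance between block3 and pocket1 below 0.022 m and x of block3_tab in the frame of pocket1 below -0.01 m) or (horizontal distance between block3 and pocket2 below 0.022 m and x of block3_tab in the frame of pocket2 below -0.01 m) or (horizontal distance between block3 and pocket3 below 0.022 m and x of block3_tab in the frame of pocket3 below -0.01 m)) and ((horizontal distance between block4 and pocket0 below 0.022 m and x of block4_tab in the frame of pocket0 below -0.01 m) or (horizontal distance between block4 and pocket1 below 0.022 m and x of block4_tab in the frame of pocket1 below -0.01 m) or (horizontal distance between block4 and pocket2 below 0.022 m and x of block4_tab in the frame of pocket2 below -0.01 m) or (horizontal distance between block4 and pocket3 below 0.022 m and x of block4_tab in the frame of pocket3 below -0.01 m)) and x of pen in the frame of trough between -0.03 and 0.03 m and y of pen in the frame of trough between -0.02 and 0.02 m and z of pen in the frame of trough between 0 and 0.016 m and angle between pen's own y axis and vertical between 1.42 and 1.72 rad and linear speed of each of block1, block2, block3, block4, pen below 0.02 m/s and value of joint drawer below 0.006 m); the robot touches nothing.
It fails at once if a bystander is moved by more than 40 mm (distance of any of stone, jar, blower, brush, pumice, chisel from where it was at the start of the episode above 0.04 m).
It fails at once if a block or the pen falls off the bench (height (world z) of any of block1, block2, block3, block4, pen below -0.05 m).
Of block1, block2, block3, block4 only 3 to 4 are there at a start; the rules pass over those that are not, and their reading is None.
At some moment in a run one of block1, block2 may be knocked a few centimetres aside while the robot is not near it.
Once in a run the grip may slacken for a moment while it holds something.
It also fails if it takes over 210 s, if anything falls off the work surface, if the arm or the gripper's body presses on something with over 40 N, if the wrist force passes 120 N, or if a joint passes its speed limit or range.

## Working session

There is one attempt and no reset: what is moved stays moved. The work goes in short steps, Python scripts to look and compute and a shell command to move; the robot and the scene stay as the last step left them, time stands still between calls to the robot, and variables do not carry over. Pictures are saved under pics/ and viewed, and the job is handed in when it is done.

```bash
ls; mkdir -p pics
python3 - <<'E'
from station import *
import cv2
print(get_state())
for n in ["scene","side","wrist"]:
    p=camera_params(n); print(n,p)
    f=grab_frame(n); cv2.imwrite(f"pics/{n}0.png",cv2.resize(f[:,:,::-1],(784,588),interpolation=cv2.INTER_CUBIC))
E
```

```text
pics
{'clock': 0.0, 'joint_pos': array([-1.3227192 ,  0.60014116, -0.00252032,  1.60009939,  0.00182843,
        0.94288104, -0.0797974 ]), 'joint_velocities': array([ 1.32322304e-03, -2.29100230e-03, -8.33875309e-05,  1.75681994e-04,
        1.76672995e-04,  8.71308904e-04, -4.16606870e-04]), 'tau': array([ 2.49237266e-03, -7.65073872e+01,  1.49707820e+00, -2.52352273e+01,
       -5.26110828e-02,  1.69160776e-02,  1.80205093e-04]), 'tool_pos': array([0.23123367, 0.68664339, 0.2177596 ]), 'tcp_rot': array([ 0.25363012,  1.55580417, -0.25603589]), 'force': array([0.36247228, 0.02841621, 0.22670482]), 'moment': array([-0.03555924,  0.00674318,  0.02462092]), 'grip_width': 0.0927779938826243}
scene {'camera_matrix': array([[416.80636431,   0.        , 283.8102667 ],
       [  0.        , 416.80636431, 204.06815195],
       [  0.        ,   0.        ,   1.        ]]), 'k1': -0.07115406811813181, 'world_to_cam': array([[ 3.17045999e-01,  9.48409291e-01, -1.28491602e-03,
        -2.25825701e-01],
       [-7.37356876e-01,  2.47344406e-01,  6.28590155e-01,
         3.66122449e-01],
       [
[... 400 characters left out ...]
6717 , -0.15645168, -0.00524337, -0.5220896 ],
       [ 0.08406771,  0.50186447,  0.86085113, -0.12556218],
       [-0.13205015, -0.85067909,  0.50882987, -1.25764426],
       [ 0.        ,  0.        ,  0.        ,  1.        ]])}
wrist {'camera_matrix': array([[354.31929365,   0.        , 275.58883602],
       [  0.        , 354.31929365, 212.8639893 ],
       [  0.        ,   0.        ,   1.        ]]), 'k1': -0.08346872066634178, 'world_to_cam': array([[ 0.31930249,  0.94765119, -0.00176972, -0.72383748],
       [-0.91986626,  0.30949062, -0.24095981,  0.02828671],
       [-0.22779814,  0.07856697,  0.97053348, -0.38934776],
       [ 0.        ,  0.        ,  0.        ,  1.        ]])}
```

View pics/scene0.png

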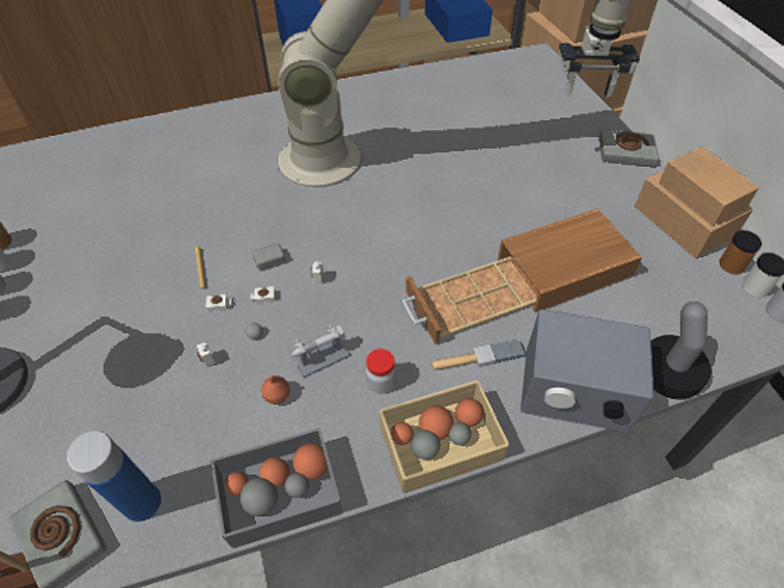

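View pics/side0.png

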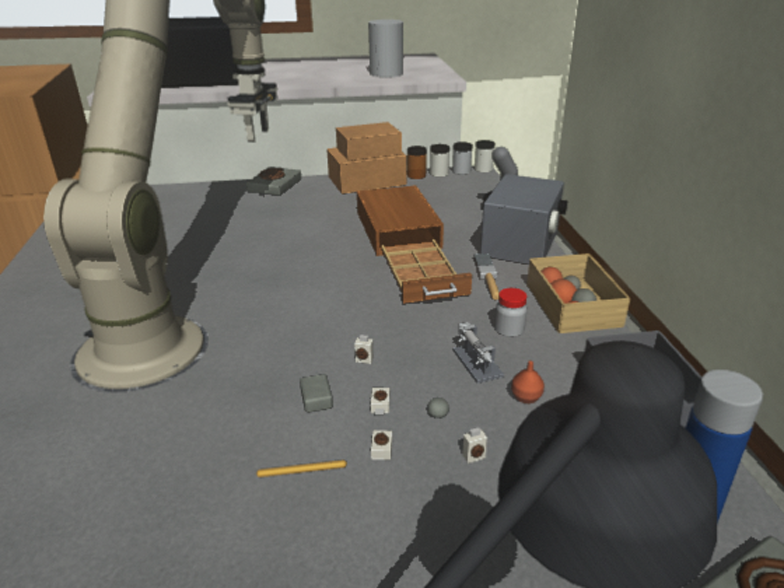

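View pics/wrist0.png

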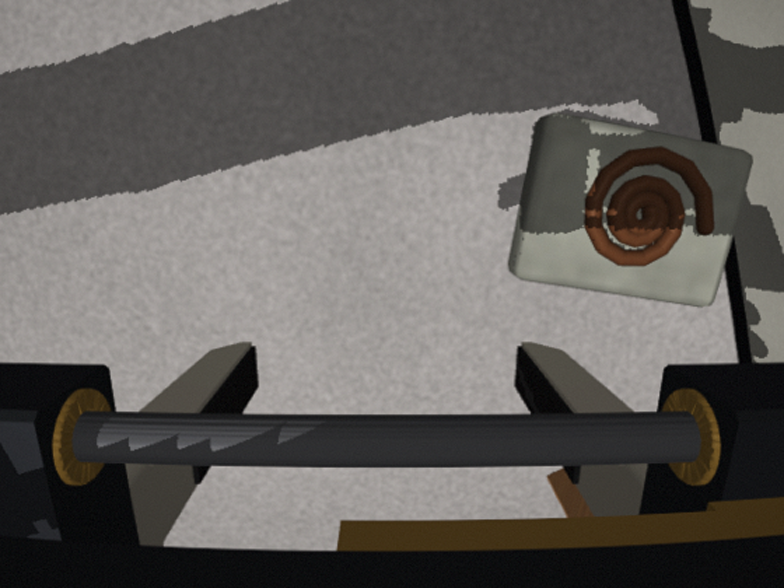

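```bash
cat > h.py <<'E'
from station import *
import numpy as np, cv2
from scipy.spatial.transform import Rotation as R
def ray(P,u,v):
    K=P["camera_matrix"];k=P["k1"]
    xd=(u-K[0,2])/K[0,0]; yd=(v-K[1,2])/K[1,1]
    rd=np.hypot(xd,yd); r=rd
    for _ in range(30): r=rd/(1+k*r*r)
    s=r/rd if rd>0 else 1
    d=np.array([xd*s,-yd*s,-1.0])
    W=P["world_to_cam"]; Rm=W[:3,:3]; c=-Rm.T@W[:3,3]
    return c,Rm.T@d
def plane(P,u,v,z):
    c,d=ray(P,u,v); t=(z-c[2])/d[2]; return c+t*d
def proj(P,p):
    W=P["world_to_cam"]; q=W[:3,:3]@np.asarray(p,float)+W[:3,3]
    x,y=q[0]/-q[2],-q[1]/-q[2]; s=1+P["k1"]*(x*x+y*y)
    K=P["camera_matrix"]; return np.array([K[0,0]*x*s+K[0,2],K[1,1]*y*s+K[1,2]])
def tri(Pa,a,Pb,b):
    c1,d1=ray(Pa,*a);c2,d2=ray(Pb,*b)
    A=np.stack([d1,-d2],1); t=np.linalg.lstsq(A,c2-c1,rcond=None)[0]
    p1=c1+t[0]*d1;p2=c2+t[1]*d2; return (p1+p2)/2,np.linalg.norm(p1-p2)
def crop(f,x0,y0,w,h,s,name):
    c=cv2.resize(f[y0:y0+h,x0:x0+w,::-1],None,fx=s,fy=s,interpolation=cv2.INTER_CUBIC)
    st=10 if s>=5 else 20
    for x in range((x0//st+1)*st,x0+w,st): cv2.putText(c,str(x),(int((x-x0)*s),9),0,.33,(0,255,255),1); cv2.line(c,(int((x-x0)*s),10),(int((x-x0)*s),16),(0,255,255),1)
    for y in range((y0//st+1)*st,y0+h,st): cv2.putText(c,str(y),(0,int((y-y0)*s)+4),0,.33,(0,255,255),1); cv2.line(c,(22,int((y-y0)*s)),(28,int((y-y0)*s)),(0,255,255),1)
    cv2.imwrite("pics/"+name,c)
def tool(s=None):
    s=s or get_state(); return s["tool_pos"],R.from_rotvec(s["tcp_rot"]).as_matrix()
E
python3 - <<'E'
from h import *
f=grab_frame("scene"); cv2.imwrite("scene_raw.png",f[:,:,::-1]); g=grab_frame("side"); cv2.imwrite("side_raw.png",g[:,:,::-1])
crop(f,130,165,130,105,6,"s1.png")
crop(f,280,150,190,110,4,"s2.png")
crop(g,240,160,110,100,6,"d0.png"); crop(g,200,230,150,110,5,"d1.png")
E
```

```text
(no output)
```

View pics/s1.png

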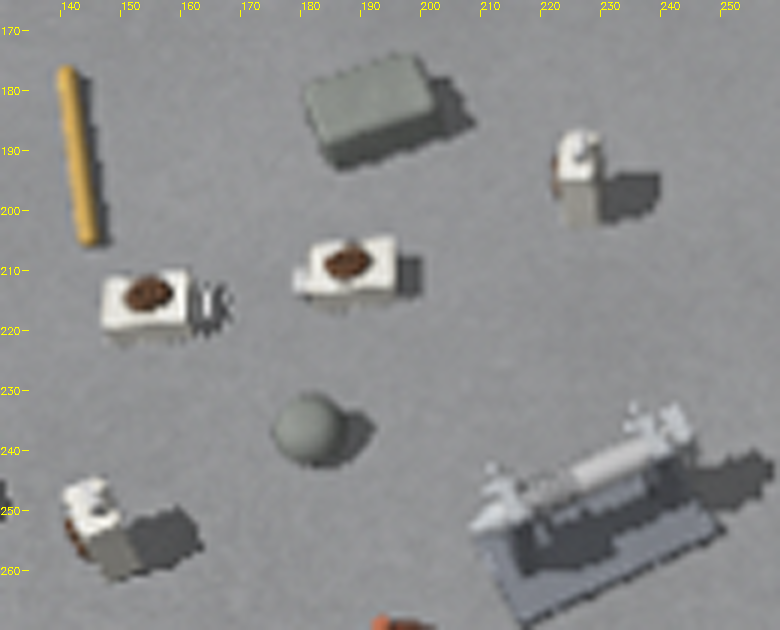

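View pics/s2.png

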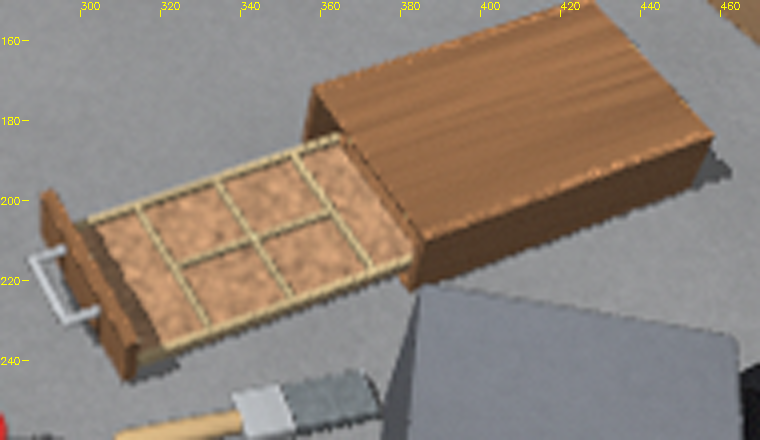

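View pics/d0.png

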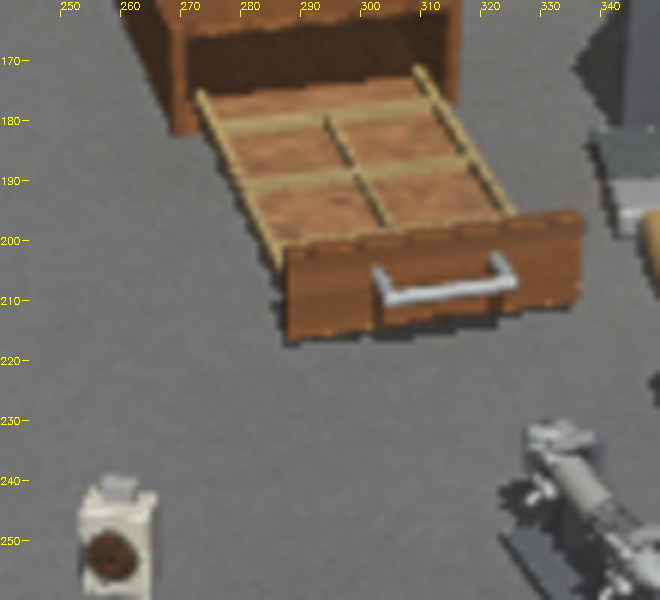

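View pics/d1.png

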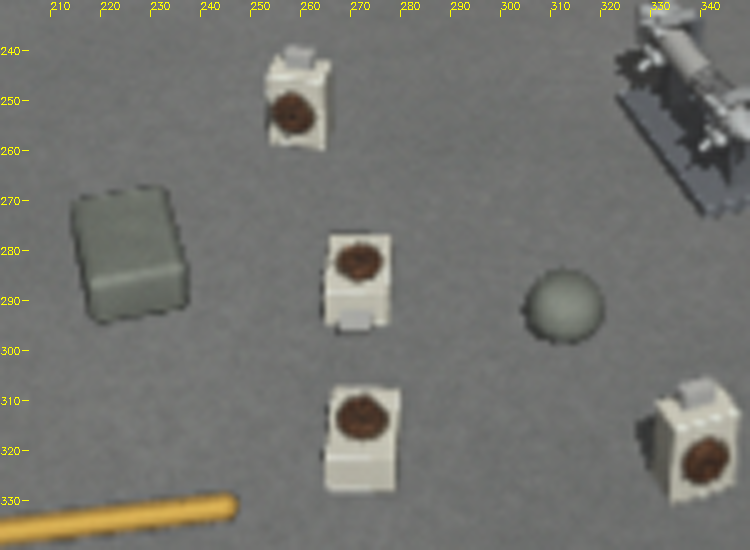

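Run:
```python
from h import *
np.set_printoptions(precision=4,suppress=True)
S=camera_params("scene");D=camera_params("side")
def T(n,a,b,z=None):
    p,e=tri(S,a,D,b); print(n,p,"err %.4f"%e, "" if z is None else (plane(S,*a,z),plane(D,*b,z)))
T("A fossil",(154,213.5),(270.5,313),.026)
T("B fossil",(187.5,208.5),(270.2,282),.026)
T("B tabtip",(178,211.5),(270.5,294.5),.008)
T("C fossil",(222,193.5),(257,252.5))
T("C tab",(226.5,187),(258,241))
T("D fossil",(141.5,254),(340,322))
T("D tab",(144.5,247),(338,306.5))
T("stone",(181.5,236),(311,291))
print("A top corners", [plane(S,u,v,.02) for u,v in [(147,211.5),(160,210.5),(160.5,218.5),(147,219.5)]])
print("B top corners", [plane(S,u,v,.02) for u,v in [(182,207),(195,205),(195.5,213.5),(182.5,215)]])
print("A side top far edge",[plane(D,u,v,.02) for u,v in [(266.5,307.5),(279.5,308),(278.5,322),(265.5,322)]])
print("B side",[plane(D,u,v,.02) for u,v in [(266,277),(277.5,277)]])
# drawer
print("panel top corners")
T("pl",(290.5,197.5),(286.8,201.5)); T("pr",(311,244.5),(335.5,195.5))
T("h1",(287.5,214.5),(303,209.5)); T("h2",(296.5,230),(325,206.5))
for n,u,v in [("back part L",353,188),("midback",362,202.5),("backR",372,216.5),("midL",334,195),("midC",343.5,209.5),("midR",353,223.5),("frontL",314.5,201.5),("frontC",324.5,216.5),("frontR",332.5,232.5)]:
    print(n,plane(S,u,v,.018))
for n,u,v in [("midback",293.5,179),("midC",297.7,188),("frontC",303.5,198),("backL",277,181),("backR",312,177.5),("midL",281,191),("midR",317.5,186.5)]:
    print("side",n,plane(D,u,v,.018))
T("penA",(243,236),(333,232));
```

```text
A fossil [ 0.438  -0.3486  0.0228] err 0.0035 (array([ 0.4427, -0.349 ,  0.026 ]), array([ 0.4366, -0.35  ,  0.026 ]))
B fossil [ 0.4509 -0.2416  0.0216] err 0.0039 (array([ 0.4568, -0.2424,  0.026 ]), array([ 0.4492, -0.2445,  0.026 ]))
B tabtip [ 0.4464 -0.2743  0.0117] err 0.0015 (array([ 0.4441, -0.2749,  0.008 ]), array([ 0.4463, -0.2694,  0.008 ]))
C fossil [ 0.4298 -0.1213  0.0269] err 0.0023 
C tab [ 0.4336 -0.1045  0.0544] err 0.0021 
D fossil [ 0.5843 -0.4042  0.027 ] err 0.0027 
D tab [ 0.5831 -0.3872  0.0562] err 0.0038 
stone [ 0.5459 -0.2794  0.0122] err 0.0033 
A top corners [array([ 0.422 , -0.3706,  0.02  ]), array([ 0.4314, -0.3295,  0.02  ]), array([ 0.4646, -0.3325,  0.02  ]), array([ 0.4548, -0.3745,  0.02  ])]
B top corners [array([ 0.4398, -0.2587,  0.02  ]), array([ 0.4451, -0.2166,  0.02  ]), array([ 0.4803, -0.2217,  0.02  ]), array([ 0.473 , -0.2627,  0.02  ])]
A side top far edge [array([ 0.4303, -0.3248,  0.02  ]), array([ 0.4597, -0.3313,  0.02  ]), array([ 0.4512, -0.3743,  0.02  ]), array([ 0.4228, -0.3696,  0.02  ])]
B side [array([ 0.4419, -0.2167,  0.02  ]), array([ 0.4704, -0.2214,  0.02  ])]
panel top corners
pl [0.5433 0.0794 0.0595] err 0.0033 
pr [0.7109 0.09   0.0487] err 0.0309 
h1 [0.5901 0.0539 0.0405] err 0.0054 
h2 [0.6587 0.0589 0.043 ] err 0.0018 
back part L [0.5402 0.3041 0.018 ]
midback [0.6075 0.3059 0.018 ]
backR [0.6704 0.3116 0.018 ]
midL [0.5484 0.231  0.018 ]
midC [0.615  0.2363 0.018 ]
midR [0.6763 0.2422 0.018 ]
frontL [0.5539 0.1593 0.018 ]
frontC [0.6218 0.1672 0.018 ]
frontR [0.6876 0.1674 0.018 ]
side midback [0.6023 0.3072 0.018 ]
side midC [0.6051 0.2381 0.018 ]
side frontC [0.6116 0.1664 0.018 ]
side backL [0.5421 0.3016 0.018 ]
side backR [0.6698 0.3077 0.018 ]
side midL [0.5453 0.2264 0.018 ]
side midR [0.6745 0.2375 0.018 ]
penA [ 0.6413 -0.1037  0.0595] err 0.0010
```

Run:
```python
from h import *
f=cv2.imread("scene_raw.png")[:,:,::-1];g=cv2.imread("side_raw.png")[:,:,::-1]
crop(f,200,225,60,50,12,"s3.png"); crop(g,315,220,60,60,10,"d3.png")
```

```text
(no output)
```

View pics/s3.png

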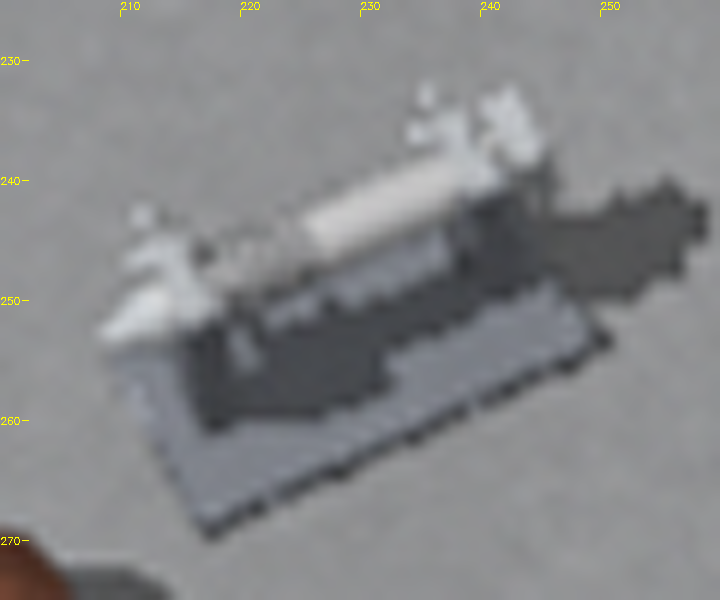

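View pics/d3.png

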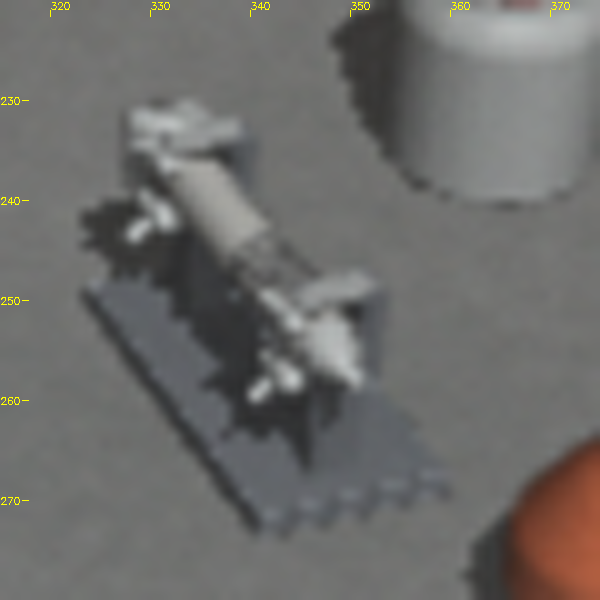

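Run:
```python
from h import *
np.set_printoptions(precision=4,suppress=True)
S=camera_params("scene");D=camera_params("side")
p,Rm=tool();print(p);print(Rm)
W=camera_params("wrist")["world_to_cam"];c=-W[:3,:3].T@W[:3,3];print("cam",c,"in tool",Rm.T@(c-p)); print("cam axes in tool\n",Rm.T@W[:3,:3].T)
for n,a,b in [("tip",(208.5,252.5),(350.5,258)),("clip1 top", (213,245),(347,248.5)),("basecorner",(217.5,270),(0,0))]:
    if b[0]: print(n,tri(S,a,D,b))
print([plane(S,u,v,0.0) for u,v in [(217.5,270),(251,253.5)]],[plane(D,u,v,0.0) for u,v in [(340.5,273.5),(324,249.5)]])
tgt=np.array([.50,-.22,.30]); print(Rm.T@(tgt-p))
```

```text
[0.2313 0.6869 0.2182]
[[-0.0001  0.3191  0.9477]
 [-0.0007  0.9477 -0.3191]
 [-1.     -0.0007  0.0001]]
cam [0.1685 0.7079 0.3838] in tool [-0.1656 -0.0002 -0.0662]
cam axes in tool
 [[ 0.0004  0.2408 -0.9706]
 [ 1.      0.0002  0.0004]
 [ 0.0003 -0.9706 -0.2408]]
tip (array([ 0.6598, -0.2132,  0.0506]), np.float64(0.0014137464034154068))
clip1 top (array([ 0.6531, -0.1962,  0.07  ]), np.float64(0.0039970960199576175))
[array([ 0.6937, -0.2005,  0.    ]), array([ 0.6697, -0.0908,  0.    ])] [array([ 0.6378, -0.2102,  0.    ]), array([ 0.6194, -0.1003,  0.    ])]
[-0.0812 -0.7738  0.544 ]
```

```bash
python3 -m jog '[{"xyz":[-0.006,-0.048,0.037],"spin":0.1},{"xyz":[-0.012,-0.096,0.074],"spin":0.2},{"xyz":[-0.018,-0.144,0.111],"spin":0.3},{"xyz":[-0.024,-0.192,0.148],"spin":0.4},{"xyz":[-0.030,-0.240,0.185],"spin":0.5},{"xyz":[-0.036,-0.288,0.222],"spin":0.6},{"xyz":[-0.042,-0.336,0.259],"spin":0.7},{"xyz":[-0.048,-0.384,0.296],"spin":0.8},{"xyz":[-0.054,-0.432,0.333],"spin":0.9},{"xyz":[-0.060,-0.480,0.370],"spin":1.0},{"xyz":[-0.066,-0.528,0.407],"spin":1.1},{"xyz":[-0.072,-0.576,0.444],"spin":1.2}]'
python3 - <<'E'
from h import *
p,Rm=tool();print(p,Rm, get_state()["joint_pos"]);print(Rm.T@(np.array([.56,-.25,.32])-p))
E
```

```text
clock: 1.75
tool_pos: [0.4687, -0.0023, 0.2912]
tcp_rot: [1.178, 1.229, -1.176]
force: [0.7, -0.1, -0.3]
grip_width: 0.0929
[ 0.46874672 -0.00228973  0.29118576] [[ 9.30673041e-04  9.99069225e-01  4.31255909e-02]
 [ 4.90060546e-04  4.31251488e-02 -9.99069558e-01]
 [-9.99999447e-01  9.50941254e-04 -4.49468997e-04]] [-0.51811307  0.21109134  0.49246758  2.09840597 -0.13170979  0.85991583
  0.09433205]
[-0.02885069  0.0805132   0.25140219]
```

```bash
python3 -m jog '[{"xyz":[-0.006,0.018,0.055],"spin":0},{"xyz":[-0.012,0.036,0.11],"spin":0},{"xyz":[-0.018,0.054,0.165],"spin":0},{"xyz":[-0.03,0.07,0.22],"spin":0},{"xyz":[-0.03,0.07,0.25],"spin":0},{"xyz":[-0.03,0.07,0.25],"spin":0},{"xyz":[-0.03,0.07,0.25],"spin":0}]'
python3 - <<'E'
from h import *
P=camera_params("wrist"); f=grab_frame("wrist"); np.save("w1.npy",f); import pickle; pickle.dump(P,open("w1.pkl","wb"))
print(tool(),get_state()["joint_pos"])
crop(f,0,0,560,420,1.42,"w1.png")
E
```

```text
clock: 2.62
tool_pos: [0.5497, -0.2459, 0.3204]
tcp_rot: [1.175, 1.232, -1.175]
force: [0.8, 0.6, -0.1]
grip_width: 0.0929
(array([ 0.54982557, -0.24546694,  0.32041758]), array([[-3.12104335e-04,  9.98872731e-01,  4.74675604e-02],
       [ 9.89399941e-04,  4.74678479e-02, -9.98872276e-01],
       [-9.99999462e-01, -2.64787966e-04, -1.00309954e-03]])) [-0.05931169  0.38518567  0.5494533   1.79302626 -0.23201903  1.02848551
  0.62583188]
```

View pics/w1.png

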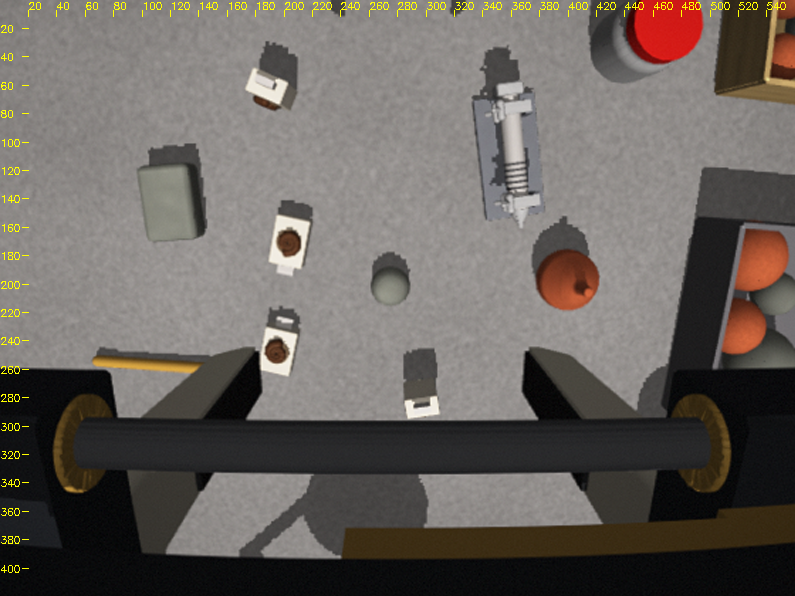

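Run:
```python
from h import *
f=np.load("w1.npy")
crop(f,160,20,90,100,7,"a1.png");crop(f,160,130,150,170,4.5,"a2.png");crop(f,320,45,70,120,6,"a3.png")
```

```text
(no output)
```

View pics/a1.png

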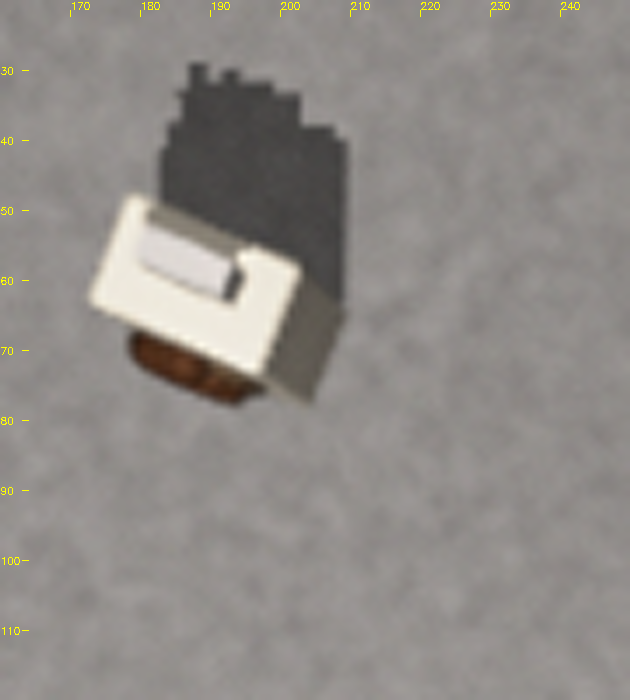

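View pics/a2.png

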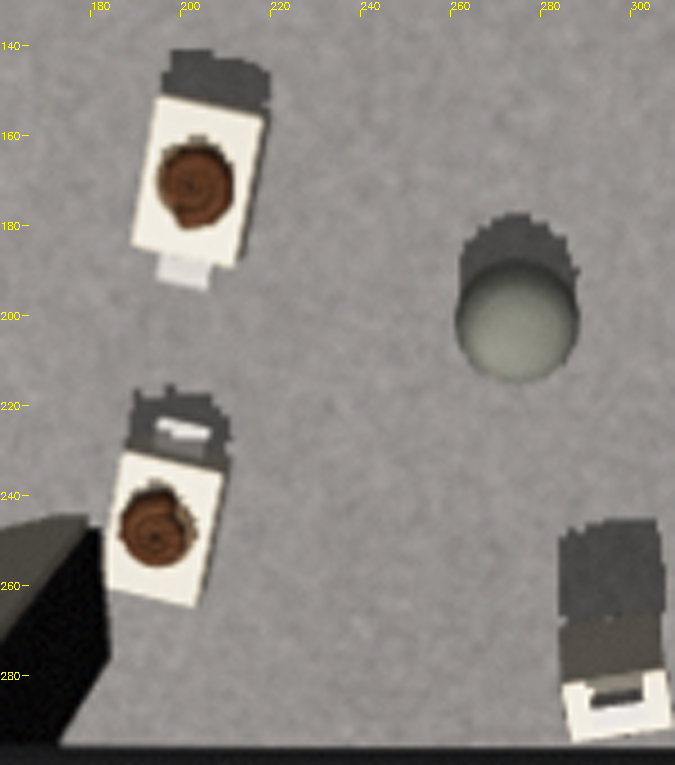

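View pics/a3.png

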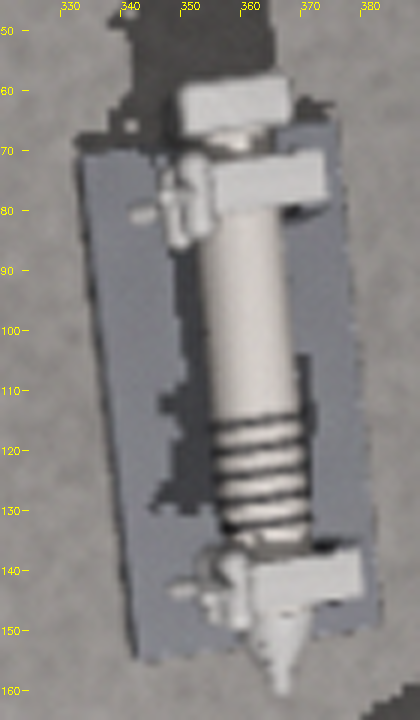

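Run:
```python
from h import *
import pickle
np.set_printoptions(precision=4,suppress=True)
P=pickle.load(open("w1.pkl","rb"))
def quad(n,pts,z):
    q=np.array([plane(P,u,v,z) for u,v in pts])[:,:2]; L=np.linalg.norm(np.roll(q,-1,0)-q,axis=1)
    print(n,"c",q.mean(0),"sides",L,"angs",[round(np.degrees(np.arctan2(*(np.roll(q,-1,0)-q)[i][::-1])),1) for i in range(len(q))])
    return q
quad("A",[(187,230.5),(209.5,235),(203.5,264.5),(181,260)],.02)
quad("B",[(194.5,151.5),(218.5,156),(212,189),(189,184.5)],.02)
quad("C",[(178,48),(202.5,57.5),(197,74),(172.5,63)],.046)
quad("D",[(284,282),(307,279),(308.5,291),(286.5,294.5)],.046)
print("Afossil",plane(P,194.5,248,.027),"tab",plane(P,200,224.5,.011)); print("Bfossil",plane(P,203.5,171,.027),"tab",plane(P,200.5,193.5,.011))
print("pen", plane(P,359.5,98,.055),plane(P,362.5,122,.055),"tip",plane(P,366.5,160,.05),"collar",plane(P,359.5,61,.055))
print("stone",plane(P,274.5,201,.015))
```

```text
A c [ 0.4419 -0.3506] sides [0.0316 0.045  0.0324 0.045 ] angs [np.float64(-9.1), np.float64(-101.0), np.float64(170.9), np.float64(78.0)]
B c [ 0.4538 -0.2421] sides [0.0319 0.045  0.0313 0.0447] angs [np.float64(-8.2), np.float64(-100.6), np.float64(171.3), np.float64(80.2)]
C c [ 0.4391 -0.109 ] sides [0.0308 0.02   0.0316 0.0184] angs [np.float64(-18.8), np.float64(-108.5), np.float64(158.2), np.float64(69.1)]
D c [ 0.5845 -0.3905] sides [0.0312 0.0179 0.0303 0.0189] angs [np.float64(10.6), np.float64(-79.4), np.float64(-167.5), np.float64(103.4)]
Afossil [ 0.4425 -0.3486  0.027 ] tab [ 0.447  -0.3193  0.011 ]
Bfossil [ 0.4552 -0.2419  0.027 ] tab [ 0.4479 -0.2751  0.011 ]
pen [ 0.6434 -0.1433  0.055 ] [ 0.6495 -0.1706  0.055 ] tip [ 0.6601 -0.2158  0.05  ] collar [ 0.6398 -0.1018  0.055 ]
stone [ 0.5495 -0.2801  0.015 ]
```

```bash
cat >> h.py <<'E'
def plan(*tg):
    """tg: (x,y,z,jawdeg) targets; prints tool shift/spin"""
    p,Rm=tool(); a=np.degrees(np.arctan2(Rm[1,1],Rm[0,1])); print("at",p.round(4),"jaw %.1f"%a,"q7 %.2f"%get_state()["joint_pos"][6],"q3 %.2f"%get_state()["joint_pos"][2])
    for t in tg:
        d=Rm.T@(np.array(t[:3])-p); s=-np.radians((t[3]-a)); print(t,"->",d.round(4),"spin %.3f (alt %.3f)"%(s,s-2*np.pi*np.sign(s)))
E
python3 -m jog '[{"xyz":[0.05,-0.03,-0.026],"spin":0.1},{"xyz":[0.1,-0.06,-0.052],"spin":0.2},{"xyz":[0.15,-0.09,-0.078],"spin":0.3},{"xyz":[0.2,-0.12,-0.105],"spin":0.396},{"xyz":[0.2,-0.12,-0.105],"spin":0.396},{"xyz":[0.22,-0.12,-0.105],"spin":0.396},{"xyz":[0.24,-0.12,-0.105],"spin":0.396},{"xyz":[0.26,-0.12,-0.105],"spin":0.396},{"xyz":[0.26,-0.12,-0.105],"spin":0.396}]' 0
python3 - <<'E'
from h import *
plan((.4253,-.1466,.04,-20),(.4425,-.0994,.04,-20))
E
```

```text
clock: 3.8
tool_pos: [0.426, -0.1473, 0.0605]
tcp_rot: [1.462, 1.024, -1.461]
force: [-0.2, -0.4, 1.3]
grip_width: 0.0073
at [ 0.426  -0.1473  0.0605] jaw -20.0 q7 0.52 q3 0.28
(0.4253, -0.1466, 0.04, -20) -> [ 0.0205 -0.0009 -0.0004] spin 0.001 (alt -6.283)
(0.4425, -0.0994, 0.04, -20) -> [ 0.0206 -0.0008 -0.0507] spin 0.001 (alt -6.283)
```

```bash
python3 -m jog '[{"xyz":[0.02,0,0],"spin":0},{"xyz":[0.02,0,-0.01],"spin":0},{"xyz":[0.02,0,-0.02],"spin":0},{"xyz":[0.02,0,-0.026],"spin":0},{"xyz":[0.02,0,-0.032],"spin":0},{"xyz":[0.02,0,-0.038],"spin":0},{"xyz":[0.02,0,-0.044],"spin":0},{"xyz":[0.02,0,-0.05],"spin":0},{"xyz":[0.01,0,-0.05],"spin":0},{"xyz":[-0.04,0,-0.03],"spin":0},{"xyz":[-0.1,0,0],"spin":0},{"xyz":[-0.16,0.0,0.03],"spin":0}]'
python3 - <<'E'
from h import *
f=grab_frame("side"); crop(f,200,180,180,150,4.2,"b1.png")
# D: push from fossil side normal -78 -> jaw 12
c=np.array([.5845,-.3905]); n=np.array([np.cos(np.radians(-78)),np.sin(np.radians(-78))]); print(c+.042*n,c-.011*n)
a=c+.045*n; b=c-.011*n
plan((a[0],a[1],.15,12),(a[0],a[1],.04,12),(b[0],b[1],.04,12))
E
```

```text
clock: 5.3
tool_pos: [0.4153, -0.1724, 0.2142]
tcp_rot: [1.461, 1.024, -1.463]
force: [1.5, 0.1, -0.3]
grip_width: 0.0006
[ 0.59323229 -0.4315822 ] [ 0.58221297 -0.37974038]
at [ 0.4158 -0.1775  0.2198] jaw -20.4 q7 0.33 q3 0.71
(np.float64(0.5938560260867992), np.float64(-0.43451664203302126), 0.15, 12) -> [0.0715 0.2559 0.179 ] spin -0.565 (alt 5.718)
(np.float64(0.5938560260867992), np.float64(-0.43451664203302126), 0.04, 12) -> [0.1815 0.2551 0.179 ] spin -0.565 (alt 5.718)
(np.float64(0.5822129714010047), np.float64(-0.37974037639192815), 0.04, 12) -> [0.1813 0.2252 0.1317] spin -0.565 (alt 5.718)
```

View pics/b1.png

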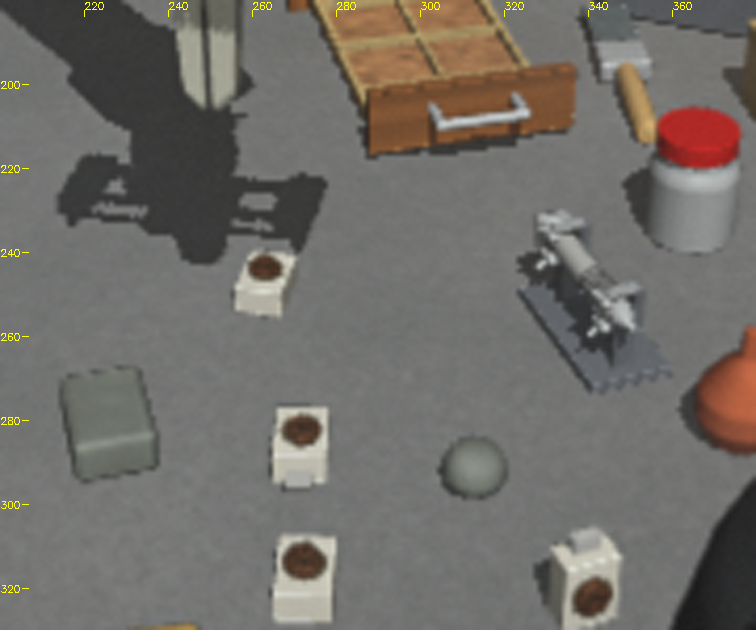

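Run:
```python
from h import *
f=grab_frame("scene"); crop(f,0,200,200,150,4,"b2.png")
S=camera_params("scene");D=camera_params("side")
for P in (S,D):
    W=P["world_to_cam"]; print(-W[:3,:3].T@W[:3,3])
```

```text
[ 1.34450106 -0.20988698  1.07728226]
[ 0.36013674 -1.08851828  0.7452798 ]
```

View pics/b2.png

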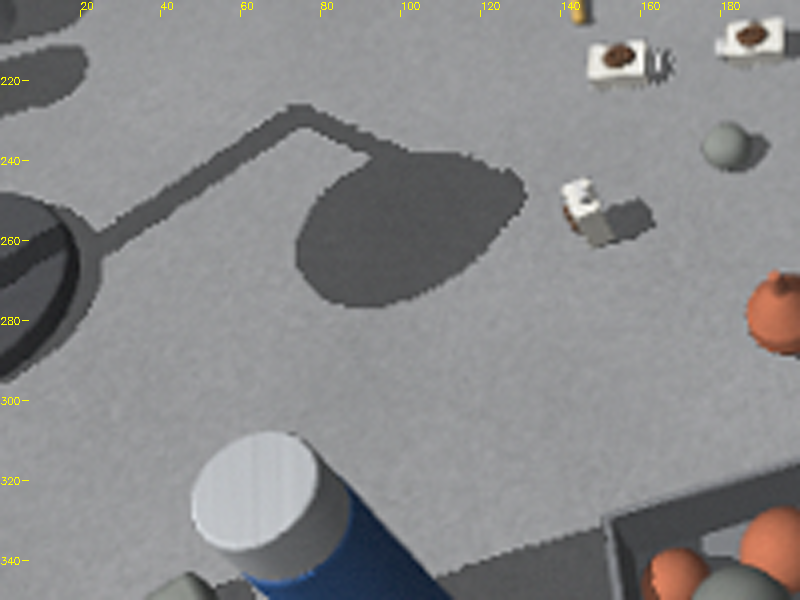

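```bash
python3 -m jog '[{"xyz":[0.0,0.043,0.03],"spin":-0.1},{"xyz":[0.02,0.086,0.06],"spin":-0.2},{"xyz":[0.035,0.13,0.09],"spin":-0.3},{"xyz":[0.05,0.172,0.12],"spin":-0.4},{"xyz":[0.071,0.215,0.15],"spin":-0.5},{"xyz":[0.071,0.256,0.179],"spin":-0.565},{"xyz":[0.071,0.256,0.179],"spin":-0.565},{"xyz":[0.12,0.256,0.179],"spin":-0.565},{"xyz":[0.165,0.256,0.179],"spin":-0.565},{"xyz":[0.165,0.256,0.179],"spin":-0.565}]'
python3 - <<'E'
from h import *
plan((.5936,-.4335,.04,12),(.5822,-.3797,.04,12))
E
```

```text
clock: 6.65
tool_pos: [0.5932, -0.4247, 0.0438]
tcp_rot: [1.05, 1.311, -1.05]
force: [-0.5, 0.5, -0.4]
grip_width: 0.0005
at [ 0.5932 -0.4247  0.0438] jaw 12.3 q7 1.12 q3 0.35
(0.5936, -0.4335, 0.04, 12) -> [ 0.0037 -0.0014  0.0087] spin 0.006 (alt -6.277)
(0.5822, -0.3797, 0.04, 12) -> [ 0.004  -0.0011 -0.0463] spin 0.006 (alt -6.277)
```

```bash
python3 -m jog '[{"xyz":[0.004,0,0],"spin":0},{"xyz":[0.004,0,-0.01],"spin":0},{"xyz":[0.004,0,-0.018],"spin":0},{"xyz":[0.004,0,-0.024],"spin":0},{"xyz":[0.004,0,-0.03],"spin":0},{"xyz":[0.004,0,-0.036],"spin":0},{"xyz":[0.004,0,-0.042],"spin":0},{"xyz":[0.004,0,-0.048],"spin":0},{"xyz":[-0.01,0,-0.048],"spin":0},{"xyz":[-0.06,0,-0.048],"spin":0},{"xyz":[-0.12,-0.01,-0.09],"spin":0},{"xyz":[-0.18,-0.02,-0.11],"spin":0}]' 0.06
python3 - <<'E'
from h import *
plan((.55,-.20,.30,12))
f=grab_frame("side"); crop(f,200,180,180,150,4.2,"b3.png")
E
```

```text
clock: 8.15
tool_pos: [0.5545, -0.3274, 0.2177]
tcp_rot: [1.05, 1.304, -1.049]
force: [0.3, -0.1, 1.2]
grip_width: 0.0604
at [ 0.5545 -0.3274  0.2177] jaw 12.3 q7 0.97 q3 0.47
(0.55, -0.2, 0.3, 12) -> [-0.0822  0.0228 -0.1255] spin 0.006 (alt -6.277)
```

View pics/b3.png

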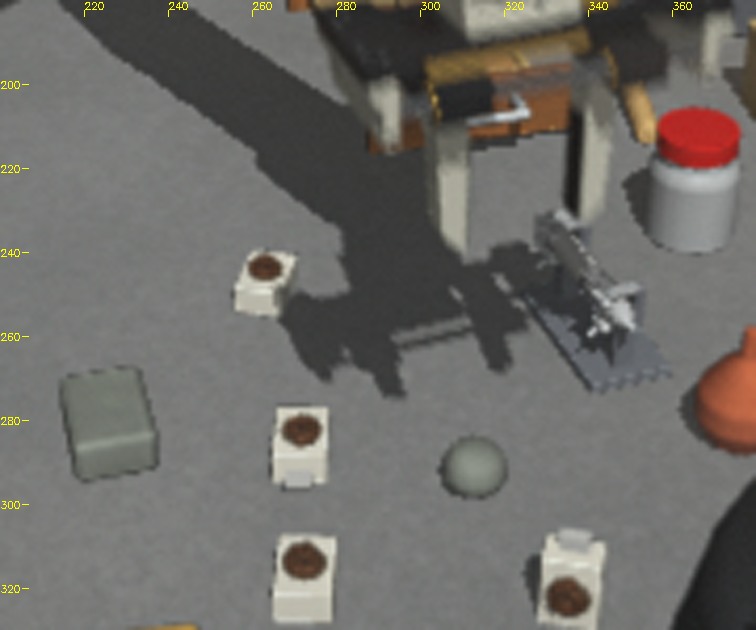

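```bash
python3 -m jog '[{"xyz":[-0.05,0.0,0.02],"spin":0},{"xyz":[-0.08,0.0,0.04],"spin":0},{"xyz":[-0.08,0.0,0.04],"spin":0}]' 0
python3 - <<'E'
from h import *
import pickle
P=camera_params("wrist"); f=grab_frame("wrist"); np.save("w2.npy",f); pickle.dump(P,open("w2.pkl","wb"))
crop(f,0,0,560,420,1.42,"w2.png"); print(tool()[0]); crop(f,250,150,100,90,7,"w2b.png")
E
```

```text
clock: 8.57
tool_pos: [0.5641, -0.3704, 0.2994]
tcp_rot: [1.05, 1.296, -1.05]
force: [-0.7, 0.2, -1.1]
grip_width: 0.0345
[ 0.56357658 -0.3687      0.29725983]
```

View pics/w2.png

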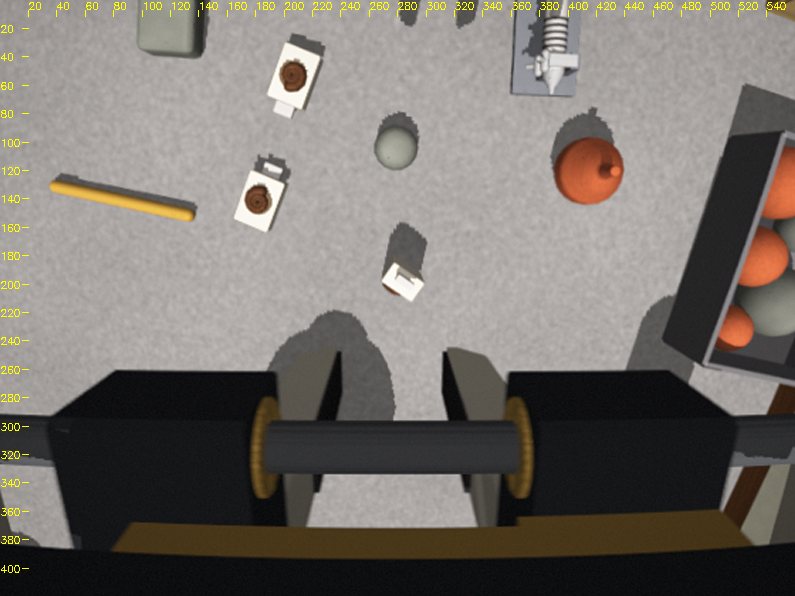

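View pics/w2b.png

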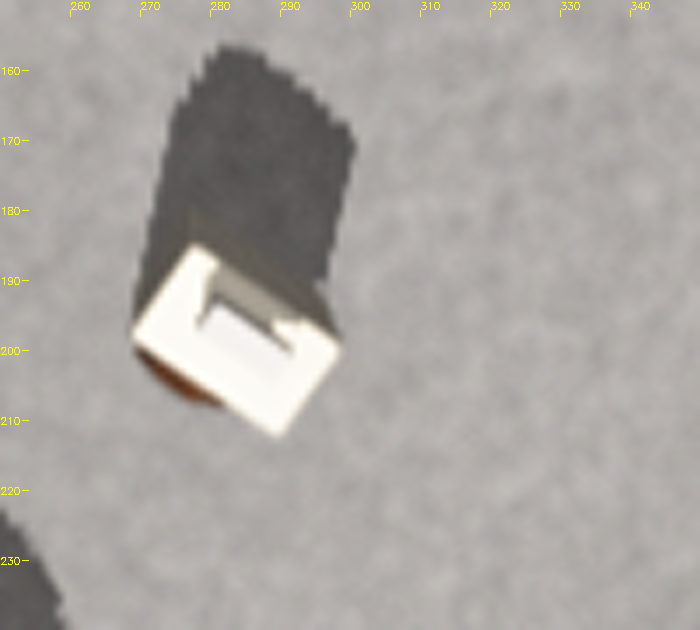

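Run:
```python
from h import *
import pickle
np.set_printoptions(precision=4,suppress=True)
P=pickle.load(open("w2.pkl","rb"))
def quad(n,pts,z):
    q=np.array([plane(P,u,v,z) for u,v in pts])[:,:2]; L=np.linalg.norm(np.roll(q,-1,0)-q,axis=1)
    print(n,"c",q.mean(0),"sides",L,"angs",[round(np.degrees(np.arctan2(*(np.roll(q,-1,0)-q)[i][::-1])),1) for i in range(len(q))])
quad("D",[(278,185),(298,200),(289,212.5),(269,198)],.046)
c=np.array([.5845,-.3905])
```

```text
D c [ 0.5789 -0.3897] sides [0.0304 0.0189 0.0303 0.0192] angs [np.float64(-25.0), np.float64(-112.4), np.float64(155.5), np.float64(67.9)]
```

Run:
```python
from h import *
plan((.5603,-.431,.07,-24.5),(.5603,-.431,.04,-24.5))
```

```text
at [ 0.5636 -0.3687  0.2973] jaw 12.2 q7 0.98 q3 0.51
(0.5603, -0.431, 0.07, -24.5) -> [ 0.2273 -0.0168  0.0598] spin 0.641 (alt -5.642)
(0.5603, -0.431, 0.04, -24.5) -> [ 0.2573 -0.0169  0.0597] spin 0.641 (alt -5.642)
```

```bash
python3 -m jog '[{"xyz":[0.01,-0.017,0.06],"spin":0.15},{"xyz":[0.05,-0.017,0.06],"spin":0.3},{"xyz":[0.1,-0.017,0.06],"spin":0.45},{"xyz":[0.15,-0.017,0.06],"spin":0.6},{"xyz":[0.2,-0.017,0.06],"spin":0.641},{"xyz":[0.237,-0.017,0.06],"spin":0.641},{"xyz":[0.237,-0.017,0.06],"spin":0.641},{"xyz":[0.237,-0.017,0.06],"spin":0.641}]'
python3 - <<'E'
from h import *
plan((.5603,-.431,.04,-24.5),(.5848,-.3773,.04,-24.5))
E
```

```text
clock: 9.62
tool_pos: [0.5599, -0.4302, 0.0597]
tcp_rot: [1.516, 0.976, -1.516]
force: [0.4, -0.1, 0.1]
grip_width: 0.0001
at [ 0.5599 -0.4302  0.0597] jaw -24.4 q7 0.68 q3 0.52
(0.5603, -0.431, 0.04, -24.5) -> [0.0197 0.0007 0.0006] spin 0.001 (alt -6.282)
(0.5848, -0.3773, 0.04, -24.5) -> [ 0.0197  0.0008 -0.0585] spin 0.001 (alt -6.282)
```

```bash
python3 -m jog '[{"xyz":[0.02,0,0],"spin":0},{"xyz":[0.02,0,-0.012],"spin":0},{"xyz":[0.02,0,-0.022],"spin":0},{"xyz":[0.02,0,-0.03],"spin":0},{"xyz":[0.02,0,-0.036],"spin":0},{"xyz":[0.02,0,-0.042],"spin":0},{"xyz":[0.02,0,-0.048],"spin":0},{"xyz":[0.02,0,-0.054],"spin":0},{"xyz":[0.02,0,-0.06],"spin":0},{"xyz":[-0.04,0,-0.06],"spin":0},{"xyz":[-0.1,0,-0.09],"spin":0},{"xyz":[-0.16,0,-0.13],"spin":0}]'
python3 -m jog '[{"xyz":[-0.05,-0.03,-0.03],"spin":-0.1},{"xyz":[-0.08,-0.05,-0.03],"spin":-0.25},{"xyz":[-0.08,-0.05,-0.03],"spin":-0.4},{"xyz":[-0.08,-0.05,-0.03],"spin":-0.4},{"xyz":[-0.08,-0.05,-0.03],"spin":-0.4}]' 0.05
python3 - <<'E'
from h import *
import pickle
P=camera_params("wrist"); f=grab_frame("wrist"); np.save("w3.npy",f); pickle.dump(P,open("w3.pkl","wb"))
crop(f,0,0,560,420,1.42,"w3.png"); plan((.5,-.2,.3,0))
E
```

```text
clock: 11.12
tool_pos: [0.6104, -0.3184, 0.2095]
tcp_rot: [1.517, 0.975, -1.516]
force: [0.8, 0.6, -0.4]
grip_width: 0.0006
clock: 11.75
tool_pos: [0.5772, -0.2705, 0.2867]
tcp_rot: [1.231, 1.196, -1.231]
force: [-0.8, -0.9, 0.4]
grip_width: 0.0455
at [ 0.5772 -0.2706  0.2865] jaw -1.6 q7 0.66 q3 0.62
(0.5, -0.2, 0.3, 0) -> [-0.0134 -0.0792 -0.0683] spin -0.029 (alt 6.254)
```

View pics/w3.png

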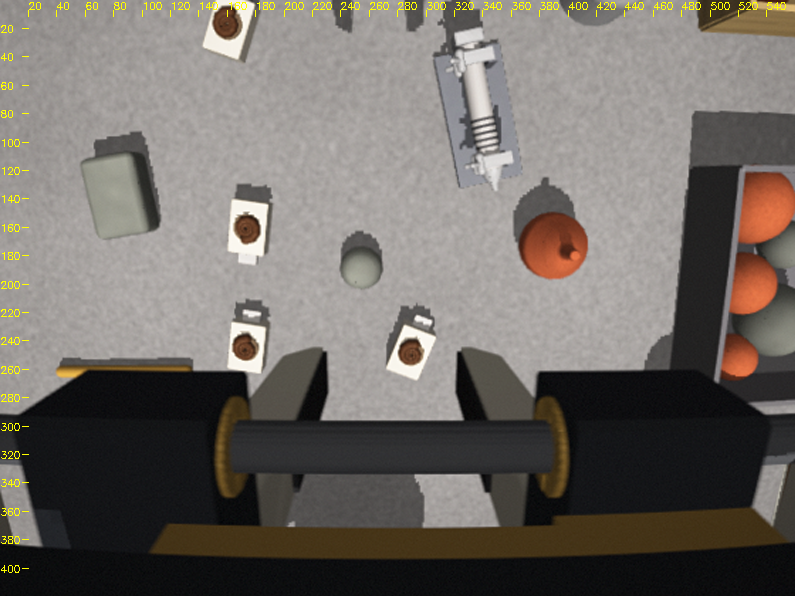

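Run:
```python
from h import *
f=np.load("w3.npy")
crop(f,150,125,160,145,5,"a4.png"); crop(f,130,0,60,50,10,"a5.png")
```

```text
(no output)
```

View pics/a4.png

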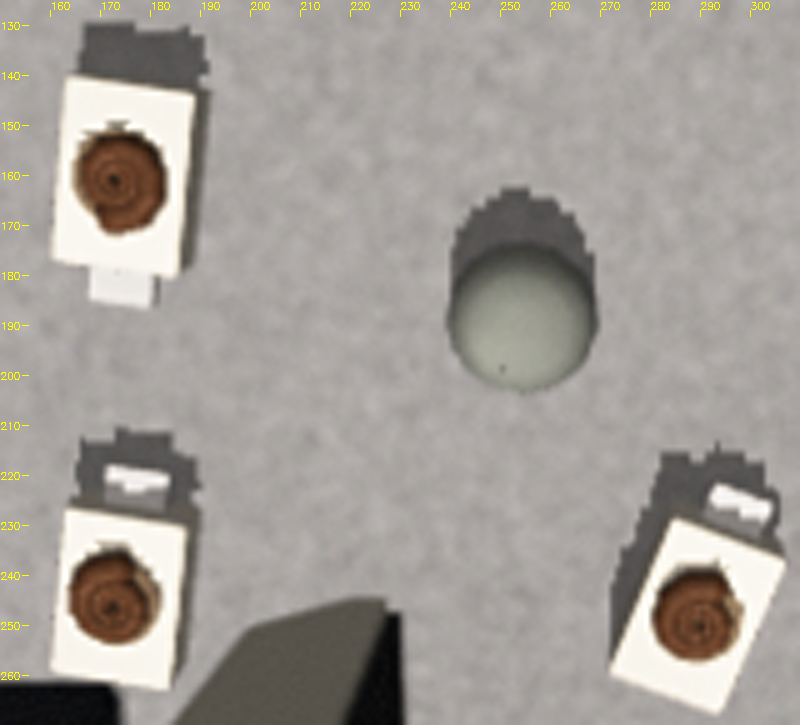

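View pics/a5.png

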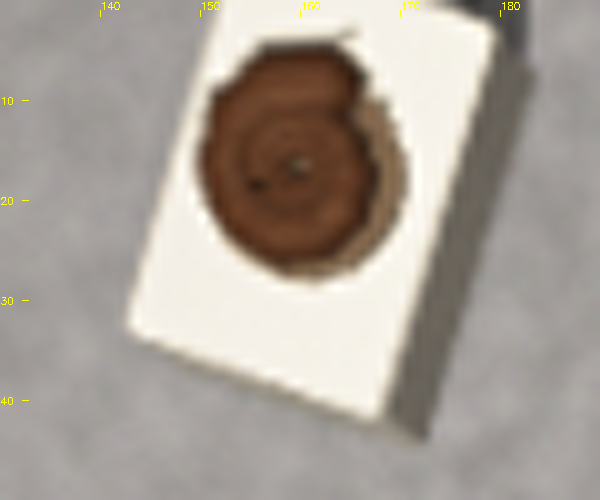

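```bash
cat >> h.py <<'E'
def quad(P,n,pts,z):
    q=np.array([plane(P,u,v,z) for u,v in pts])[:,:2]; d=np.roll(q,-1,0)-q
    print(n,"c",q.mean(0).round(4),"sides",np.linalg.norm(d,axis=1).round(4),"angs",np.degrees(np.arctan2(d[:,1],d[:,0])).round(1))
E
python3 - <<'E'
from h import *
import pickle
P=pickle.load(open("w3.pkl","rb"))
quad(P,"A",[(163,226.5),(187,230.5),(182.5,263),(160,259)],.02)
quad(P,"B",[(162.5,140),(188.5,143.5),(185,180),(160,177)],.02)
quad(P,"D",[(284,228.5),(306,238),(293,268),(271.5,259.5)],.02)
print("C",plane(P,142.5,33.5,.02),plane(P,168,42,.02),plane(P,179.5,3.5,.02))
a=np.radians(-100)
plan((.454,-.2421,.10,-10))
E
```

```text
A c [ 0.4417 -0.3508] sides [0.0312 0.0455 0.0301 0.0451] angs [ -11.4 -102.9  168.    78.5]
B c [ 0.4535 -0.2419] sides [0.0319 0.045  0.0314 0.0455] angs [  -9.8 -100.3  171.2   80.4]
D c [ 0.5912 -0.3599] sides [0.031  0.0443 0.0306 0.045 ] angs [ -25.9 -113.   155.4   67.5]
C [ 0.42861995 -0.09419724  0.02      ] [ 0.45783399 -0.10535154  0.02      ] [ 0.47407075 -0.06404195  0.02      ]
at [ 0.5772 -0.2706  0.2865] jaw -1.6 q7 0.66 q3 0.62
(0.454, -0.2421, 0.1, -10) -> [ 0.1866 -0.1238 -0.0249] spin 0.146 (alt -6.137)
```

```bash
python3 -m jog '[{"xyz":[0.05,-0.04,-0.008],"spin":0.07},{"xyz":[0.1,-0.08,-0.016],"spin":0.146},{"xyz":[0.15,-0.124,-0.025],"spin":0.146},{"xyz":[0.2,-0.124,-0.025],"spin":0.146},{"xyz":[0.23,-0.124,-0.025],"spin":0.146},{"xyz":[0.23,-0.124,-0.025],"spin":0.146},{"xyz":[0.23,-0.124,-0.025],"spin":0.146}]' 0.05
python3 - <<'E'
from h import *
plan((.4537,-.242,.010,-10))
f=grab_frame("side"); crop(f,200,180,180,150,4.2,"b4.png")
E
```

```text
clock: 12.68
tool_pos: [0.4542, -0.243, 0.0576]
tcp_rot: [1.335, 1.122, -1.336]
force: [0.9, -0.2, -1.0]
grip_width: 0.0501
at [ 0.4542 -0.243   0.0576] jaw -9.9 q7 0.85 q3 0.37
(0.4537, -0.242, 0.01, -10) -> [ 0.0476 -0.0007 -0.0009] spin 0.001 (alt -6.282)
```

View pics/b4.png

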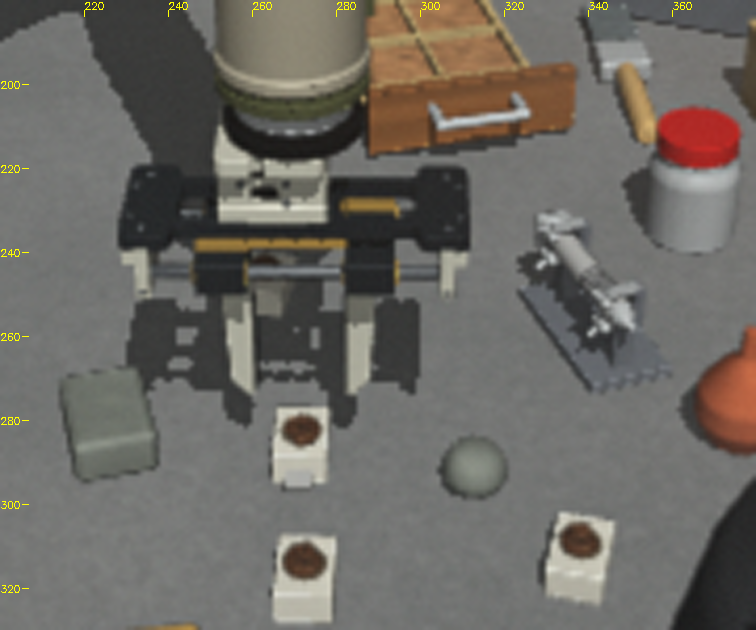

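```bash
python3 -m jog '[{"xyz":[0.03,0,0],"spin":0},{"xyz":[0.047,0,0],"spin":0},{"xyz":[0.047,0,0],"spin":0}]'
python3 -m jog '[{"xyz":[0,0,0],"spin":0},{"xyz":[0,0,0],"spin":0},{"xyz":[0,0,0],"spin":0},{"xyz":[0,0,0],"spin":0}]' 0.01
python3 -m jog '[{"xyz":[-0.02,0,0],"spin":0},{"xyz":[-0.07,0,0],"spin":0},{"xyz":[-0.12,0,0],"spin":0},{"xyz":[-0.15,0,0],"spin":0}]'
python3 - <<'E'
from h import *
# overview above drawer pre-position
plan((.60,.18,.19,4))
E
```

```text
clock: 13.1
tool_pos: [0.4542, -0.2425, 0.0104]
tcp_rot: [1.335, 1.123, -1.335]
force: [-0.5, 0.6, -0.1]
grip_width: 0.0503
clock: 13.6
tool_pos: [0.4544, -0.2425, 0.0109]
tcp_rot: [1.335, 1.122, -1.334]
force: [-1.0, 1.5, 9.0]
grip_width: 0.0316
clock: 14.1
tool_pos: [0.4542, -0.2426, 0.1625]
tcp_rot: [1.335, 1.121, -1.333]
force: [-0.1, -0.8, -0.6]
grip_width: 0.0315
at [ 0.4542 -0.2426  0.1625] jaw -9.9 q7 0.73 q3 0.60
(0.6, 0.18, 0.19, 4) -> [-0.0275  0.0713 -0.4413] spin -0.242 (alt 6.041)
```

```bash
python3 -m jog '[{"xyz":[-0.02,0.01,-0.05],"spin":-0.03},{"xyz":[-0.04,0.02,-0.10],"spin":-0.06},{"xyz":[-0.06,0.03,-0.155],"spin":-0.09},{"xyz":[-0.07,0.04,-0.21],"spin":-0.12},{"xyz":[-0.08,0.05,-0.265],"spin":-0.15},{"xyz":[-0.087,0.06,-0.32],"spin":-0.18},{"xyz":[-0.087,0.07,-0.37],"spin":-0.21},{"xyz":[-0.087,0.077,-0.412],"spin":-0.242},{"xyz":[-0.087,0.077,-0.412],"spin":-0.242},{"xyz":[-0.087,0.077,-0.412],"spin":-0.242}]'
python3 - <<'E'
from h import *
import pickle
P=camera_params("wrist"); f=grab_frame("wrist"); np.save("w4.npy",f); pickle.dump(P,open("w4.pkl","wb"))
crop(f,0,0,560,420,1.42,"w4.png"); plan((.5,-.2,.3,0))
E
```

```text
clock: 15.35
tool_pos: [0.5998, 0.1494, 0.2471]
tcp_rot: [1.157, 1.241, -1.159]
force: [0.0, -0.4, -0.8]
grip_width: 0.0318
at [0.5998 0.1489 0.2472] jaw 3.9 q7 0.12 q3 0.64
(0.5, -0.2, 0.3, 0) -> [-0.0526 -0.1234  0.3413] spin 0.068 (alt -6.215)
```

View pics/w4.png

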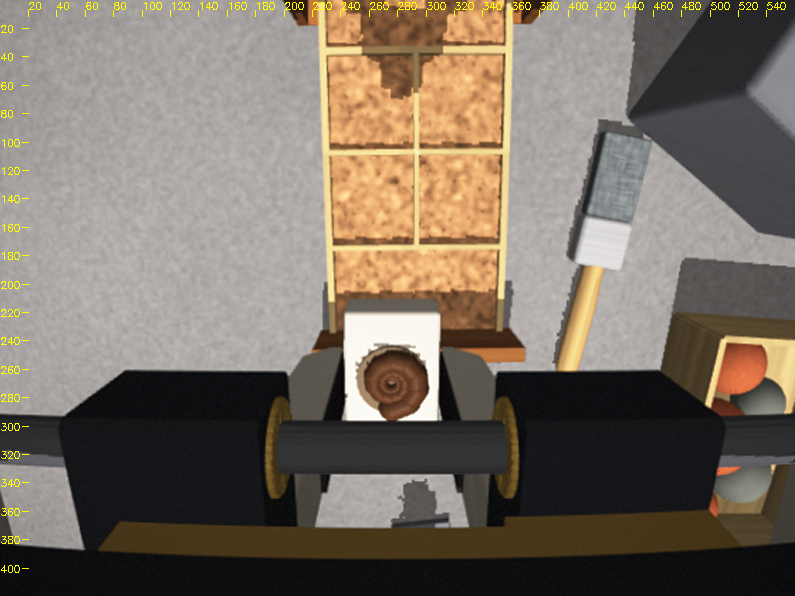

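Run:
```python
from h import *
f=np.load("w4.npy")
crop(f,215,0,160,180,4.4,"a6.png")
```

```text
(no output)
```

View pics/a6.png

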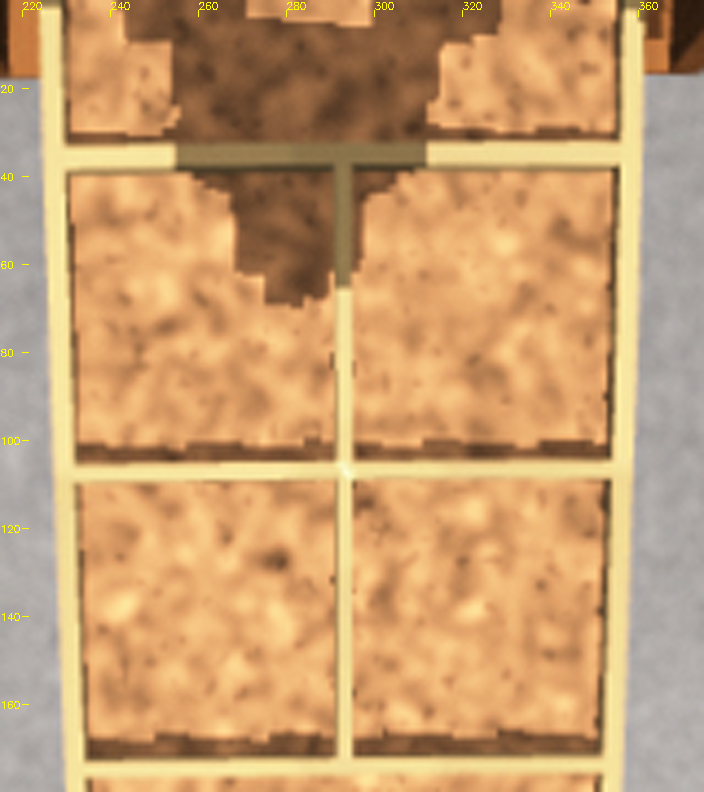

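Run:
```python
from h import *
import pickle
P=pickle.load(open("w4.pkl","rb"))
pts=[(293.2,35.2),(293.2,106.6),(293.2,174)]
q=[plane(P,u,v,.018) for u,v in pts]
for a in q: print(a)
print("walls mid",plane(P,230,106.6,.018),plane(P,356,106.6,.018))
d=(q[0]-q[2])[:2]; print(np.linalg.norm(d),np.degrees(np.arctan2(d[1],d[0])))
ex=d/np.linalg.norm(d); ey=np.array([-ex[1],ex[0]]); c=sum(q)[:2]/3
def D(x,y): return c+x*ex+y*ey
for n,x,y in [("p0",-36.5,34),("p1",-36.5,-34),("p2",36.5,34),("p3",36.5,-34),("trough",-73-2-34,0)]: print(n,D(x/1e3,y/1e3).round(4))
np.save("drawer.npy",np.array([*c,*ex,*ey]))
# trough view check panel
print("panel top", plane(P,225,239,.059),plane(P,368,237,.059))
```

```text
[0.60694493 0.30866283 0.018     ]
[0.61257707 0.2361348  0.018     ]
[0.61836351 0.16335233 0.018     ]
walls mid [0.54468344 0.2315782  0.018     ] [0.6802747  0.24128616 0.018     ]
0.14575844711849079 94.49310038800859
p0 [0.5816 0.197 ]
p1 [0.6494 0.2023]
p2 [0.5759 0.2698]
p3 [0.6437 0.2751]
trough [0.6212 0.1274]
panel top [0.55007601 0.09560446 0.059     ] [0.69997194 0.10809937 0.059     ]
```

Run:
```python
from h import *
plan((.5755,.2748,.06,4.5),(.5755,.2748,.0225,4.5))
```

```text
at [0.5998 0.1489 0.2472] jaw 3.9 q7 0.12 q3 0.64
(0.5755, 0.2748, 0.06, 4.5) -> [ 0.1872 -0.0156 -0.1274] spin -0.010 (alt 6.273)
(0.5755, 0.2748, 0.0225, 4.5) -> [ 0.2247 -0.0156 -0.1274] spin -0.010 (alt 6.273)
```

```bash
python3 -m jog '[{"xyz":[0.04,-0.005,-0.042],"spin":-0.01},{"xyz":[0.08,-0.01,-0.084],"spin":-0.01},{"xyz":[0.12,-0.0156,-0.127],"spin":-0.01},{"xyz":[0.17,-0.0156,-0.127],"spin":-0.01},{"xyz":[0.2,-0.0156,-0.127],"spin":-0.01},{"xyz":[0.2,-0.0156,-0.127],"spin":-0.01}]'
python3 - <<'E'
from h import *
plan((.5755,.2748,.0220,4.5))
E
```

```text
clock: 16.15
tool_pos: [0.5749, 0.2738, 0.0456]
tcp_rot: [1.149, 1.246, -1.155]
force: [0.7, -0.2, 0.5]
grip_width: 0.0314
at [0.5749 0.2738 0.0456] jaw 4.5 q7 0.11 q3 0.44
(0.5755, 0.2748, 0.022, 4.5) -> [ 0.0236  0.0007 -0.001 ] spin -0.001 (alt 6.283)
```

```bash
python3 -m jog '[{"xyz":[0.012,0,-0.001],"spin":0},{"xyz":[0.0235,0,-0.001],"spin":0},{"xyz":[0.0235,0,-0.001],"spin":0}]'
python3 -m jog '[{"xyz":[0,0,0],"spin":0},{"xyz":[0,0,0],"spin":0},{"xyz":[-0.01,0,0],"spin":0},{"xyz":[-0.06,0,0.01],"spin":0},{"xyz":[-0.12,0,0.06],"spin":0},{"xyz":[-0.18,0,0.12],"spin":0},{"xyz":[-0.18,0,0.12],"spin":0}]' 0.048
python3 - <<'E'
from h import *
f=grab_frame("wrist"); crop(f,150,0,280,290,2,"w5.png"); plan((.45,-.03,.22,-20),(.45,-.03,.22,4))
E
```

```text
clock: 16.52
tool_pos: [0.5756, 0.2768, 0.0233]
tcp_rot: [1.15, 1.246, -1.15]
force: [0.4, -0.6, -0.6]
grip_width: 0.0316
clock: 17.4
tool_pos: [0.5861, 0.1547, 0.2069]
tcp_rot: [1.154, 1.243, -1.149]
force: [0.4, 0.1, -0.3]
grip_width: 0.0482
at [0.5876 0.1512 0.2098] jaw 4.2 q7 0.15 q3 0.61
(0.45, -0.03, 0.22, -20) -> [-0.0112 -0.1505  0.1705] spin 0.423 (alt -5.860)
(0.45, -0.03, 0.22, 4) -> [-0.0112 -0.1505  0.1705] spin 0.004 (alt -6.279)
```

View pics/w5.png

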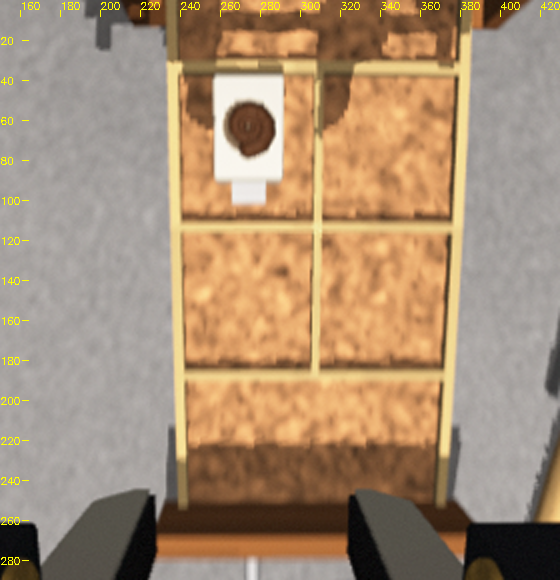

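```bash
python3 - <<'E'
from h import *
plan((.4513,-.0791,.06,-21))
E
python3 -m jog '[{"xyz":[0.0,-0.03,0.042],"spin":0.1},{"xyz":[0.0,-0.06,0.084],"spin":0.2},{"xyz":[0.03,-0.09,0.125],"spin":0.3},{"xyz":[0.06,-0.12,0.168],"spin":0.4},{"xyz":[0.1,-0.153,0.22],"spin":0.44},{"xyz":[0.15,-0.153,0.22],"spin":0.44},{"xyz":[0.15,-0.153,0.22],"spin":0.44},{"xyz":[0.15,-0.153,0.22],"spin":0.44}]' 0.05
python3 - <<'E'
from h import *
plan((.4513,-.0791,.010,-21))
E
```

```text
at [0.5876 0.1512 0.2098] jaw 4.2 q7 0.15 q3 0.61
(0.4513, -0.0791, 0.06, -21) -> [ 0.1488 -0.1539  0.2196] spin 0.441 (alt -5.843)
clock: 18.45
tool_pos: [0.4512, -0.0742, 0.0548]
tcp_rot: [1.47, 1.016, -1.469]
force: [0.6, -1.3, -0.5]
grip_width: 0.0501
at [ 0.4512 -0.0742  0.0548] jaw -20.6 q7 0.49 q3 0.35
(0.4513, -0.0791, 0.01, -21) -> [0.0448 0.0017 0.0046] spin 0.006 (alt -6.277)
```

```bash
python3 -m jog '[{"xyz":[0.03,0.0017,0.0046],"spin":0},{"xyz":[0.045,0.0017,0.0046],"spin":0},{"xyz":[0.045,0.0017,0.0046],"spin":0}]'
python3 -m jog '[{"xyz":[0,0,0],"spin":0},{"xyz":[0,0,0],"spin":0},{"xyz":[0,0,0],"spin":0},{"xyz":[-0.03,0,0],"spin":0},{"xyz":[-0.04,0,0],"spin":0}]' 0.01
python3 -m jog '[{"xyz":[0,0,0],"spin":0.18},{"xyz":[0,0,0],"spin":0.36},{"xyz":[0,0,0],"spin":0.54},{"xyz":[0,0,0],"spin":0.72},{"xyz":[0,0,0],"spin":0.9},{"xyz":[0,0,0],"spin":1.08},{"xyz":[0,0,0],"spin":1.26},{"xyz":[0,0,0],"spin":1.44},{"xyz":[0,0,0],"spin":1.62},{"xyz":[0,0,0],"spin":1.8},{"xyz":[0,0,0],"spin":1.98},{"xyz":[0,0,0],"spin":2.16}]'
python3 - <<'E'
from h import *
plan((.4513,-.0791,.010,-21))
E
```

```text
clock: 18.82
tool_pos: [0.4517, -0.0782, 0.0096]
tcp_rot: [1.469, 1.017, -1.466]
force: [0.5, -0.1, -0.7]
grip_width: 0.05
clock: 19.45
tool_pos: [0.4507, -0.0791, 0.0499]
tcp_rot: [1.47, 1.016, -1.468]
force: [-0.4, 0.3, -0.2]
grip_width: 0.0318
clock: 20.95
tool_pos: [0.4505, -0.0789, 0.0489]
tcp_rot: [-1.647, 0.852, 1.646]
force: [0.3, 0.4, -0.2]
grip_width: 0.0317
at [ 0.4505 -0.0789  0.0489] jaw -144.7 q7 -1.39 q3 0.51
(0.4513, -0.0791, 0.01, -21) -> [ 0.0389 -0.0005 -0.0006] spin -2.159 (alt 4.124)
```

Run:
```python
from h import *
plan((.6490,.2073,.12,-172))
```

```text
at [ 0.4505 -0.0789  0.0489] jaw -144.7 q7 -1.39 q3 0.51
(0.649, 0.2073, 0.12, -172) -> [-0.071  -0.3274  0.119 ] spin 0.476 (alt -5.807)
```

```bash
python3 -m jog '[{"xyz":[-0.05,-0.01,0.0],"spin":0.06},{"xyz":[-0.08,-0.06,0.02],"spin":0.12},{"xyz":[-0.09,-0.11,0.04],"spin":0.18},{"xyz":[-0.09,-0.16,0.06],"spin":0.24},{"xyz":[-0.08,-0.21,0.08],"spin":0.3},{"xyz":[-0.075,-0.26,0.1],"spin":0.36},{"xyz":[-0.071,-0.3,0.11],"spin":0.42},{"xyz":[-0.071,-0.327,0.119],"spin":0.476},{"xyz":[-0.071,-0.327,0.119],"spin":0.476},{"xyz":[-0.071,-0.327,0.119],"spin":0.476}]'
python3 - <<'E'
from h import *
plan((.6490,.2073,.12,-175.5)); print(get_state()["joint_pos"])
E
```

```text
clock: 22.2
tool_pos: [0.6462, 0.2073, 0.1196]
tcp_rot: [-1.316, 1.138, 1.316]
force: [0.0, -0.4, -0.8]
grip_width: 0.0318
at [0.6462 0.2073 0.1196] jaw -171.7 q7 -2.55 q3 0.98
(0.649, 0.2073, 0.12, -175.5) -> [-0.0004 -0.0027 -0.0004] spin 0.067 (alt -6.216)
[-0.94152264  0.87834449  0.9828785   1.82862213 -0.89882097  0.95766209
 -2.54690564]
```

```bash
python3 -m jog '[{"xyz":[0.03,-0.002,0],"spin":-0.04},{"xyz":[0.06,-0.002,0],"spin":-0.04},{"xyz":[0.08,-0.002,0],"spin":-0.04},{"xyz":[0.08,-0.002,0],"spin":-0.04}]'
python3 - <<'E'
from h import *
plan((.6490,.2073,.0215,-172)); print(get_state()["joint_pos"])
E
```

```text
clock: 22.7
tool_pos: [0.6481, 0.2075, 0.0388]
tcp_rot: [-1.343, 1.118, 1.345]
force: [-0.2, 0.7, -0.4]
grip_width: 0.0319
at [0.6481 0.2075 0.0388] jaw -169.4 q7 -2.45 q3 0.86
(0.649, 0.2073, 0.0215, -172) -> [ 0.0173 -0.0009 -0.0004] spin 0.045 (alt -6.238)
[-0.88024306  0.94856828  0.85741802  1.85909026 -0.98344705  0.83057796
 -2.45121753]
```

```bash
python3 -m jog '[{"xyz":[0.009,-0.001,0],"spin":0},{"xyz":[0.0165,-0.001,0],"spin":0},{"xyz":[0.0165,-0.001,0],"spin":0}]'
python3 -m jog '[{"xyz":[0,0,0],"spin":0},{"xyz":[0,0,0],"spin":0},{"xyz":[-0.01,0,0],"spin":0},{"xyz":[-0.06,0,0],"spin":0},{"xyz":[-0.12,0,0],"spin":0},{"xyz":[-0.12,0,0],"spin":-0.1}]' 0.048
python3 - <<'E'
from h import *
plan((.5912,-.3599,.15,-154)); print(get_state()["joint_pos"])
f=grab_frame("scene");crop(f,270,150,150,120,5,"c1.png")
E
```

```text
clock: 23.08
tool_pos: [0.6497, 0.2085, 0.0228]
tcp_rot: [-1.344, 1.116, 1.345]
force: [-0.3, 1.6, 0.0]
grip_width: 0.0319
clock: 23.82
tool_pos: [0.6524, 0.208, 0.1484]
tcp_rot: [-1.421, 1.054, 1.412]
force: [0.1, -0.1, -1.4]
grip_width: 0.0481
at [0.6524 0.208  0.1484] jaw -163.6 q7 -2.48 q3 0.95
(0.5912, -0.3599, 0.15, -154) -> [-0.0027  0.2194 -0.5274] spin -0.167 (alt 6.116)
[-0.92845298  0.82280251  0.95151489  1.80013193 -0.81686234  0.95927591
 -2.47773353]
```

View pics/c1.png

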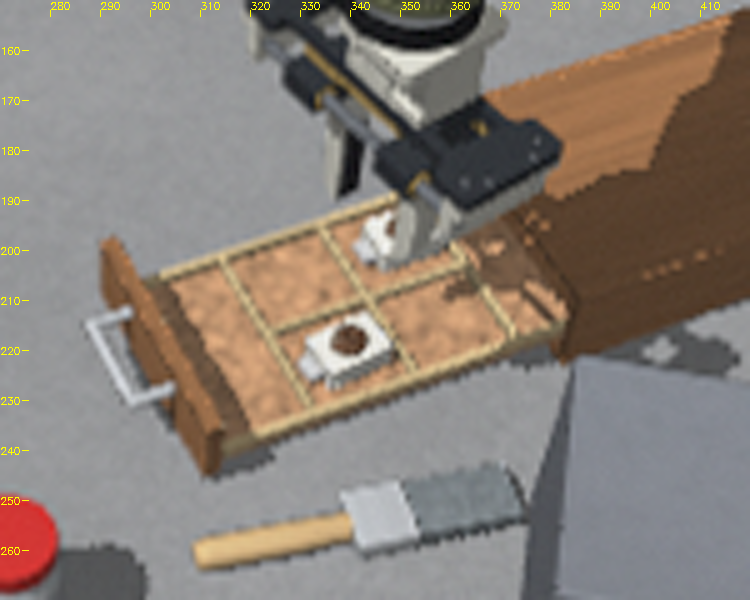

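```bash
python3 -m jog '[{"xyz":[-0.02,0.02,-0.05],"spin":-0.18},{"xyz":[-0.02,0.04,-0.1],"spin":-0.36},{"xyz":[-0.02,0.06,-0.15],"spin":-0.54},{"xyz":[-0.02,0.08,-0.2],"spin":-0.72},{"xyz":[-0.02,0.1,-0.25],"spin":-0.9},{"xyz":[-0.02,0.12,-0.3],"spin":-1.08},{"xyz":[-0.02,0.14,-0.35],"spin":-1.26},{"xyz":[-0.02,0.16,-0.4],"spin":-1.44},{"xyz":[-0.02,0.18,-0.45],"spin":-1.62},{"xyz":[-0.02,0.2,-0.49],"spin":-1.8},{"xyz":[-0.02,0.219,-0.527],"spin":-1.98},{"xyz":[-0.02,0.219,-0.527],"spin":-2.16}]' 0.05
python3 - <<'E'
from h import *
plan((.5912,-.3599,.06,-24)); print(get_state()["joint_pos"])
f=grab_frame("side"); crop(f,200,180,180,150,4.2,"b5.png")
E
```

```text
clock: 25.38
tool_pos: [0.5857, -0.3638, 0.1631]
tcp_rot: [1.7, 0.792, -1.703]
force: [-0.2, 0.8, 0.3]
grip_width: 0.0499
at [ 0.5857 -0.3638  0.1631] jaw -40.0 q7 -0.01 q3 0.28
(0.5912, -0.3599, 0.06, -24) -> [ 0.1031  0.0017 -0.0068] spin -0.279 (alt 6.004)
[ 0.29680984  0.62776674  0.27954393  1.74849593 -0.22491735  0.79665999
 -0.01417639]
```

View pics/b5.png

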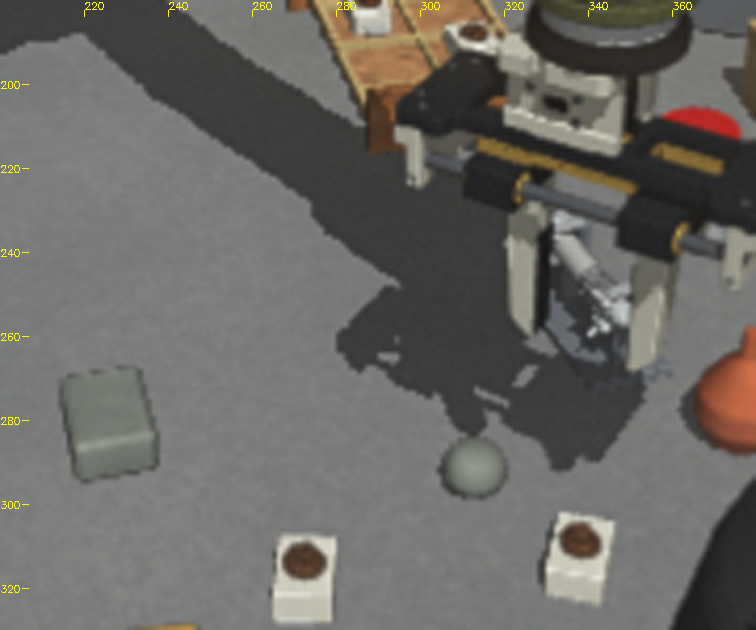

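```bash
python3 -m jog '[{"xyz":[0.0,0.0017,-0.0068],"spin":-0.15},{"xyz":[0.05,0.0017,-0.0068],"spin":-0.28},{"xyz":[0.1,0.0017,-0.0068],"spin":-0.28},{"xyz":[0.13,0.0017,-0.0068],"spin":-0.28},{"xyz":[0.13,0.0017,-0.0068],"spin":-0.28},{"xyz":[0.13,0.0017,-0.0068],"spin":-0.28}]'
python3 - <<'E'
from h import *
plan((.5912,-.3599,.010,-24.5))
E
```

```text
clock: 26.18
tool_pos: [0.5945, -0.3549, 0.0342]
tcp_rot: [1.51, 0.981, -1.509]
force: [0.4, -0.6, 0.3]
grip_width: 0.0501
at [ 0.5945 -0.3549  0.0342] jaw -23.9 q7 0.22 q3 0.15
(0.5912, -0.3599, 0.01, -24.5) -> [ 0.0242 -0.001   0.0059] spin 0.010 (alt -6.273)
```

```bash
python3 -m jog '[{"xyz":[0.012,-0.001,0.006],"spin":0.01},{"xyz":[0.0242,-0.001,0.006],"spin":0.01},{"xyz":[0.0242,-0.001,0.006],"spin":0.01}]'
python3 -m jog '[{"xyz":[0,0,0],"spin":0},{"xyz":[0,0,0],"spin":0},{"xyz":[0,0,0],"spin":0},{"xyz":[-0.03,0,0],"spin":0},{"xyz":[-0.09,0,0],"spin":0},{"xyz":[-0.14,0,0],"spin":0.1},{"xyz":[-0.14,0,0],"spin":0.2}]' 0.01
python3 - <<'E'
from h import *
plan((.5812,.202,.14,-170))
E
```

```text
clock: 26.55
tool_pos: [0.5899, -0.3596, 0.0078]
tcp_rot: [1.516, 0.978, -1.517]
force: [0.3, -0.1, 0.1]
grip_width: 0.0499
clock: 27.42
tool_pos: [0.5925, -0.3612, 0.1537]
tcp_rot: [1.659, 0.836, -1.65]
force: [-0.1, -0.3, -1.9]
grip_width: 0.0317
at [ 0.5925 -0.3612  0.1537] jaw -36.1 q7 0.04 q3 0.26
(0.5812, 0.202, 0.14, -170) -> [ 0.0118 -0.3408 -0.4486] spin 2.337 (alt -3.946)
```

```bash
python3 -m jog '[{"xyz":[0,-0.034,-0.045],"spin":0.18},{"xyz":[0,-0.068,-0.09],"spin":0.36},{"xyz":[0,-0.1,-0.135],"spin":0.54},{"xyz":[0,-0.136,-0.18],"spin":0.72},{"xyz":[0,-0.17,-0.225],"spin":0.9},{"xyz":[0,-0.204,-0.27],"spin":1.08},{"xyz":[0,-0.238,-0.315],"spin":1.26},{"xyz":[0,-0.272,-0.36],"spin":1.44},{"xyz":[0,-0.306,-0.405],"spin":1.62},{"xyz":[0,-0.341,-0.449],"spin":1.8},{"xyz":[0,-0.341,-0.449],"spin":1.98},{"xyz":[0,-0.341,-0.449],"spin":2.16}]'
python3 - <<'E'
from h import *
plan((.5812,.202,.14,-170),(.5812,.202,.0205,-170)); print(get_state()["joint_pos"])
E
```

```text
clock: 28.92
tool_pos: [0.5768, 0.2053, 0.1487]
tcp_rot: [-1.464, 1.021, 1.464]
force: [0.3, -0.3, 0.3]
grip_width: 0.0316
at [0.5768 0.2053 0.1487] jaw -159.8 q7 -2.39 q3 0.96
(0.5812, 0.202, 0.14, -170) -> [ 0.0087 -0.003  -0.0046] spin 0.178 (alt -6.105)
(0.5812, 0.202, 0.0205, -170) -> [ 0.1282 -0.003  -0.0047] spin 0.178 (alt -6.105)
[-1.01082734  0.74983908  0.96044243  1.96471132 -0.81554952  0.87446257
 -2.39400547]
```

```bash
python3 -m jog '[{"xyz":[0.03,-0.003,-0.005],"spin":0.06},{"xyz":[0.06,-0.003,-0.005],"spin":0.12},{"xyz":[0.09,-0.003,-0.005],"spin":0.15},{"xyz":[0.105,-0.003,-0.005],"spin":0.15},{"xyz":[0.105,-0.003,-0.005],"spin":0.15}]'
python3 - <<'E'
from h import *
plan((.5812,.202,.0205,-170)); print(get_state()["joint_pos"])
E
```

```text
clock: 29.55
tool_pos: [0.5813, 0.2002, 0.043]
tcp_rot: [-1.358, 1.106, 1.36]
force: [0.4, -0.3, -0.7]
grip_width: 0.032
at [0.5813 0.2002 0.043 ] jaw -168.2 q7 -2.39 q3 0.81
(0.5812, 0.202, 0.0205, -170) -> [ 0.0225 -0.0003  0.0017] spin 0.031 (alt -6.252)
[-0.91181916  0.87004263  0.80945598  2.01398345 -0.99712145  0.71971644
 -2.3908713 ]
```

```bash
python3 -m jog '[{"xyz":[0.012,0,0.002],"spin":0},{"xyz":[0.0215,0,0.002],"spin":0},{"xyz":[0.0215,0,0.002],"spin":0}]'
python3 -m jog '[{"xyz":[0,0,0],"spin":0},{"xyz":[0,0,0],"spin":0},{"xyz":[-0.01,0,0],"spin":0},{"xyz":[-0.06,0,0],"spin":-0.02},{"xyz":[-0.12,0,0],"spin":-0.1},{"xyz":[-0.13,0,0],"spin":-0.2}]' 0.048
python3 - <<'E'
from h import *
plan((.4418,-.3507,.16,-10.5))
f=grab_frame("scene");crop(f,270,150,150,120,5,"c2.png")
E
```

```text
clock: 29.92
tool_pos: [0.5812, 0.2022, 0.0219]
tcp_rot: [-1.359, 1.105, 1.36]
force: [1.2, 0.4, -0.9]
grip_width: 0.0316
clock: 30.68
tool_pos: [0.5832, 0.2019, 0.1567]
tcp_rot: [-1.506, 0.983, 1.499]
force: [-0.1, -0.9, 0.1]
grip_width: 0.0485
at [0.5832 0.2019 0.1567] jaw -156.6 q7 -2.40 q3 0.89
(0.4418, -0.3507, 0.16, -10.5) -> [-0.0048  0.3491 -0.4511] spin -2.550 (alt 3.733)
```

View pics/c2.png

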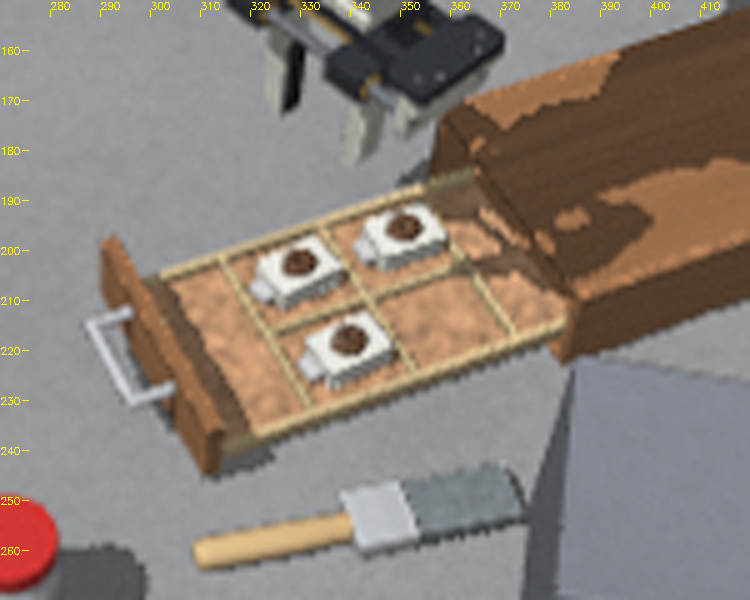

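```bash
python3 -m jog '[{"xyz":[-0.01,0.035,-0.045],"spin":-0.18},{"xyz":[-0.01,0.07,-0.09],"spin":-0.36},{"xyz":[-0.01,0.105,-0.135],"spin":-0.54},{"xyz":[-0.01,0.14,-0.18],"spin":-0.72},{"xyz":[-0.01,0.175,-0.225],"spin":-0.9},{"xyz":[-0.01,0.21,-0.27],"spin":-1.08},{"xyz":[-0.01,0.245,-0.315],"spin":-1.26},{"xyz":[-0.01,0.28,-0.36],"spin":-1.44},{"xyz":[-0.01,0.315,-0.405],"spin":-1.62},{"xyz":[-0.01,0.349,-0.451],"spin":-1.8},{"xyz":[-0.01,0.349,-0.451],"spin":-1.98},{"xyz":[-0.01,0.349,-0.451],"spin":-2.16}]' 0.05
python3 - <<'E'
from h import *
plan((.4418,-.3507,.06,-10.5))
f=grab_frame("side"); crop(f,200,180,180,150,4.2,"b6.png")
E
```

```text
clock: 32.22
tool_pos: [0.4376, -0.351, 0.162]
tcp_rot: [1.618, 0.881, -1.619]
force: [-0.3, 1.0, 0.8]
grip_width: 0.0499
at [ 0.4376 -0.351   0.162 ] jaw -32.9 q7 0.15 q3 0.18
(0.4418, -0.3507, 0.06, -10.5) -> [ 0.102   0.0035 -0.0026] spin -0.391 (alt 5.892)
```

View pics/b6.png

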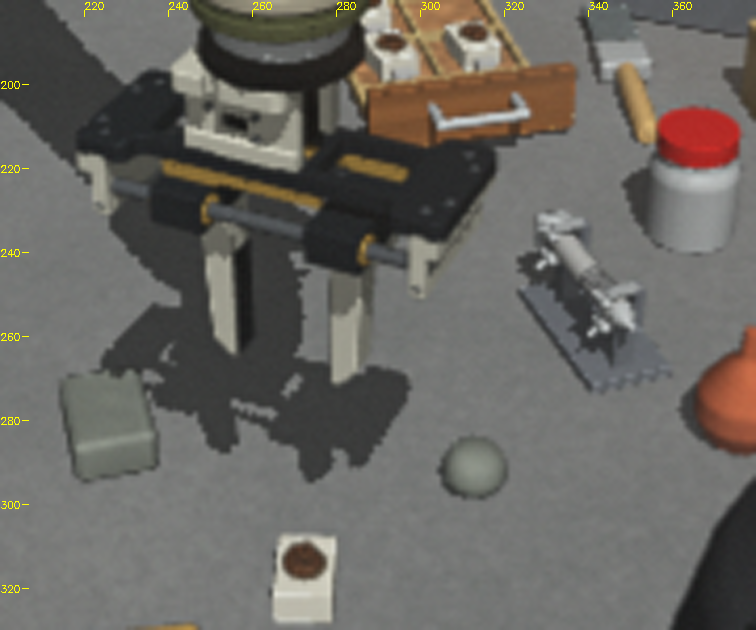

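```bash
python3 -m jog '[{"xyz":[0.0,0.0035,-0.0026],"spin":-0.18},{"xyz":[0.04,0.0035,-0.0026],"spin":-0.36},{"xyz":[0.09,0.0035,-0.0026],"spin":-0.39},{"xyz":[0.12,0.0035,-0.0026],"spin":-0.39},{"xyz":[0.12,0.0035,-0.0026],"spin":-0.39},{"xyz":[0.12,0.0035,-0.0026],"spin":-0.39}]'
python3 - <<'E'
from h import *
plan((.4418,-.3507,.010,-10.8))
E
```

```text
clock: 33.02
tool_pos: [0.4433, -0.3499, 0.0431]
tcp_rot: [1.346, 1.114, -1.346]
force: [-0.2, 0.1, -0.1]
grip_width: 0.0503
at [ 0.4433 -0.3499  0.0431] jaw -10.8 q7 0.45 q3 0.04
(0.4418, -0.3507, 0.01, -10.8) -> [ 0.0331 -0.0013  0.001 ] spin 0.001 (alt -6.282)
```

```bash
python3 -m jog '[{"xyz":[0.015,-0.001,0.001],"spin":0},{"xyz":[0.032,-0.001,0.001],"spin":0},{"xyz":[0.032,-0.001,0.001],"spin":0}]'
python3 -m jog '[{"xyz":[0,0,0],"spin":0},{"xyz":[0,0,0],"spin":0},{"xyz":[0,0,0],"spin":0},{"xyz":[-0.03,0,0],"spin":0},{"xyz":[-0.08,0,0],"spin":0},{"xyz":[-0.14,0,0],"spin":0.1},{"xyz":[-0.14,0,0],"spin":0.2}]' 0.01
python3 - <<'E'
from h import *
plan((.6433,.2801,.15,-165))
E
```

```text
clock: 33.4
tool_pos: [0.4413, -0.35, 0.009]
tcp_rot: [1.345, 1.117, -1.346]
force: [0.0, -0.4, 0.3]
grip_width: 0.0498
clock: 34.28
tool_pos: [0.4437, -0.352, 0.1549]
tcp_rot: [1.492, 0.991, -1.485]
force: [0.5, 0.2, -0.3]
grip_width: 0.0317
at [ 0.4437 -0.352   0.1549] jaw -22.3 q7 0.30 q3 0.13
(0.6433, 0.2801, 0.15, -165) -> [ 0.0038 -0.0555 -0.6605] spin 2.490 (alt -3.793)
```

```bash
python3 -m jog '[{"xyz":[0,-0.005,-0.055],"spin":0.18},{"xyz":[0,-0.01,-0.11],"spin":0.36},{"xyz":[0,-0.015,-0.165],"spin":0.54},{"xyz":[0,-0.02,-0.22],"spin":0.72},{"xyz":[0,-0.025,-0.275],"spin":0.9},{"xyz":[0,-0.03,-0.33],"spin":1.08},{"xyz":[0,-0.035,-0.385],"spin":1.26},{"xyz":[0,-0.04,-0.44],"spin":1.44},{"xyz":[0,-0.045,-0.495],"spin":1.62},{"xyz":[0,-0.05,-0.55],"spin":1.8},{"xyz":[0,-0.055,-0.605],"spin":1.98},{"xyz":[0,-0.0555,-0.66],"spin":2.16}]'
python3 - <<'E'
from h import *
plan((.6433,.2801,.15,-168)); print(get_state()["joint_pos"])
E
```

```text
clock: 35.78
tool_pos: [0.6388, 0.2842, 0.1505]
tcp_rot: [-1.629, 0.869, 1.63]
force: [0.4, 0.2, -0.1]
grip_width: 0.0316
at [0.6388 0.2842 0.1505] jaw -146.2 q7 -2.37 q3 0.86
(0.6433, 0.2801, 0.15, -168) -> [ 0.0005 -0.0014 -0.0059] spin 0.381 (alt -5.902)
[-0.98550969  0.79643971  0.85564208  1.75484209 -0.73171732  0.94148634
 -2.37234516]
```

```bash
python3 -m jog '[{"xyz":[0.0,-0.001,-0.006],"spin":0.12},{"xyz":[0,-0.001,-0.006],"spin":0.24},{"xyz":[0.02,-0.001,-0.006],"spin":0.33},{"xyz":[0.04,-0.001,-0.006],"spin":0.33},{"xyz":[0.07,-0.001,-0.006],"spin":0.33},{"xyz":[0.09,-0.001,-0.006],"spin":0.33},{"xyz":[0.09,-0.001,-0.006],"spin":0.33},{"xyz":[0.09,-0.001,-0.006],"spin":0.33}]'
python3 - <<'E'
from h import *
plan((.6433,.2801,.0205,-168)); print(get_state()["joint_pos"])
E
```

```text
clock: 36.78
tool_pos: [0.6438, 0.2772, 0.0611]
tcp_rot: [-1.403, 1.071, 1.401]
force: [0.5, -0.0, -0.3]
grip_width: 0.0319
at [0.6438 0.2772 0.0611] jaw -164.8 q7 -2.53 q3 0.87
(0.6433, 0.2801, 0.0205, -168) -> [ 0.0406 -0.0003  0.0029] spin 0.056 (alt -6.227)
[-0.97306661  0.9344893   0.86959372  1.80284726 -0.92999048  0.87325589
 -2.52553119]
```

```bash
python3 -m jog '[{"xyz":[0.015,0,0.003],"spin":0},{"xyz":[0.03,0,0.003],"spin":0},{"xyz":[0.0395,0,0.003],"spin":0},{"xyz":[0.0395,0,0.003],"spin":0}]'
python3 -m jog '[{"xyz":[0,0,0],"spin":0},{"xyz":[0,0,0],"spin":0},{"xyz":[-0.01,0,0],"spin":0},{"xyz":[-0.06,0,0],"spin":-0.02},{"xyz":[-0.12,0,0],"spin":-0.1},{"xyz":[-0.13,0,0],"spin":-0.2}]' 0.048
python3 - <<'E'
from h import *
plan((.6492,-.1547,.16,10.1))
f=grab_frame("scene");crop(f,270,150,150,120,5,"c3.png")
E
```

```text
clock: 37.28
tool_pos: [0.6422, 0.2801, 0.0202]
tcp_rot: [-1.402, 1.072, 1.402]
force: [-0.7, 0.3, -0.5]
grip_width: 0.0317
clock: 38.02
tool_pos: [0.6445, 0.28, 0.1559]
tcp_rot: [-1.548, 0.945, 1.54]
force: [0.4, -0.2, -0.2]
grip_width: 0.0481
at [0.6445 0.28   0.1559] jaw -153.2 q7 -2.45 q3 0.91
(0.6492, -0.1547, 0.16, 10.1) -> [-0.0048  0.1919 -0.3901] spin -2.850 (alt 3.433)
```

View pics/c3.png

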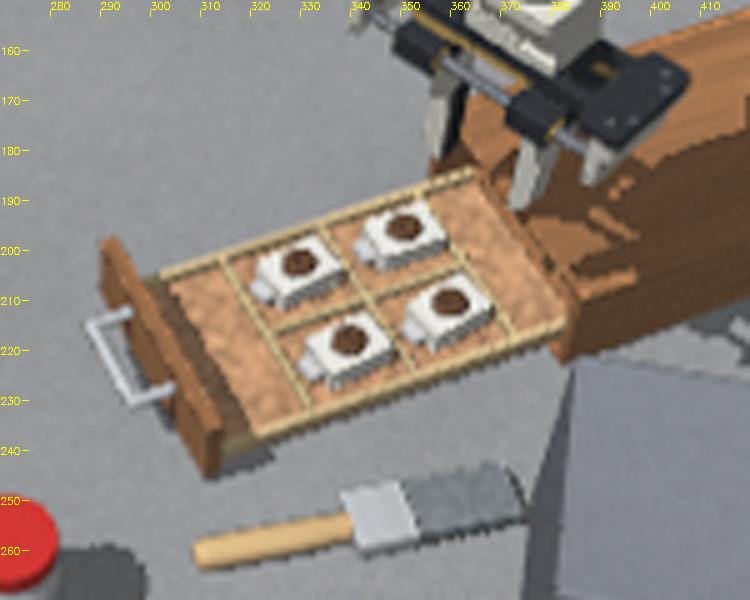

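```bash
python3 -m jog '[{"xyz":[-0.01,0.02,-0.04],"spin":-0.18},{"xyz":[-0.01,0.04,-0.08],"spin":-0.36},{"xyz":[-0.01,0.06,-0.12],"spin":-0.54},{"xyz":[-0.01,0.08,-0.16],"spin":-0.72},{"xyz":[-0.01,0.1,-0.2],"spin":-0.9},{"xyz":[-0.01,0.12,-0.24],"spin":-1.08},{"xyz":[-0.01,0.14,-0.28],"spin":-1.26},{"xyz":[-0.01,0.16,-0.32],"spin":-1.44},{"xyz":[-0.01,0.18,-0.36],"spin":-1.62},{"xyz":[-0.01,0.192,-0.39],"spin":-1.8},{"xyz":[-0.01,0.192,-0.39],"spin":-1.98},{"xyz":[-0.01,0.192,-0.39],"spin":-2.16}]' 0.05
python3 -m jog '[{"xyz":[-0.02,0,0],"spin":-0.18},{"xyz":[-0.02,0,0],"spin":-0.36},{"xyz":[-0.02,0,0],"spin":-0.54},{"xyz":[-0.02,0,0],"spin":-0.69},{"xyz":[-0.02,0,0],"spin":-0.69},{"xyz":[-0.02,0,0],"spin":-0.69}]'
python3 - <<'E'
from h import *
import pickle
plan((.6492,-.1547,.10,10.1))
P=camera_params("wrist"); f=grab_frame("wrist"); np.save("w6.npy",f); pickle.dump(P,open("w6.pkl","wb"))
crop(f,150,0,280,290,2,"w6.png")
E
```

```text
clock: 39.58
tool_pos: [0.6453, -0.1553, 0.1605]
tcp_rot: [1.576, 0.921, -1.577]
force: [-0.4, -0.2, -0.3]
grip_width: 0.0505
clock: 40.33
tool_pos: [0.6457, -0.1545, 0.1806]
tcp_rot: [1.083, 1.285, -1.083]
force: [-0.1, -0.1, -1.2]
grip_width: 0.0501
at [ 0.6457 -0.1545  0.1806] jaw 9.7 q7 0.36 q3 0.06
(0.6492, -0.1547, 0.1, 10.1) -> [0.0806 0.0035 0.0008] spin -0.006 (alt 6.277)
```

View pics/w6.png

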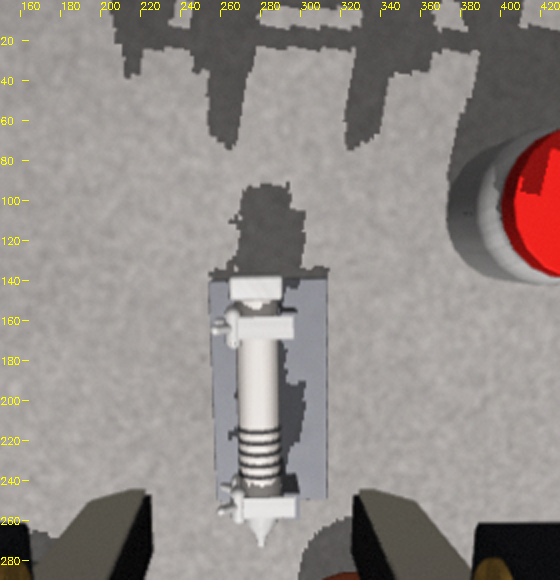

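Run:
```python
from h import *
import pickle
P=pickle.load(open("w6.pkl","rb"))
t=plane(P,281,272.5,.05); k=plane(P,278,144,.061); c1=plane(P,279,163.5,.066); c2=plane(P,281.5,252.5,.066); m=plane(P,279.5,205,.059)
print(t,k,c1,c2,(c1+c2)/2,m, np.linalg.norm(c1-c2)); d=(c1-c2); print(np.degrees(np.arctan2(d[1],d[0])),np.degrees(np.arctan2((k-t)[1],(k-t)[0])))
plan((.6488,-.1545,.031,10.))
```

```text
[ 0.66091493 -0.21570992  0.05      ] [ 0.63869408 -0.10342591  0.061     ] [ 0.64198572 -0.11802533  0.066     ] [ 0.65677516 -0.19096785  0.066     ] [ 0.64938044 -0.15449659  0.066     ] [ 0.64845906 -0.15256033  0.059     ] 0.07442672984553955
101.46161610385424 101.19411624268129
at [ 0.6457 -0.1544  0.1806] jaw 9.8 q7 0.36 q3 0.06
(0.6488, -0.1545, 0.031, 10.0) -> [0.1496 0.0031 0.0007] spin -0.004 (alt 6.279)
```

```bash
python3 -m jog '[{"xyz":[0.05,0.0031,0.0007],"spin":-0.025},{"xyz":[0.1,0.0031,0.0007],"spin":-0.025},{"xyz":[0.13,0.0031,0.0007],"spin":-0.025},{"xyz":[0.15,0.0031,0.0007],"spin":-0.025},{"xyz":[0.15,0.0031,0.0007],"spin":-0.025},{"xyz":[0.15,0.0031,0.0007],"spin":-0.025}]'
python3 -m jog '[{"xyz":[0,0,0],"spin":0},{"xyz":[0,0,0],"spin":0},{"xyz":[0,0,0],"spin":0},{"xyz":[0,0,0],"spin":0},{"xyz":[0,0,0],"spin":0}]' 0.005
```

```text
clock: 41.12
tool_pos: [0.6499, -0.1547, 0.032]
tcp_rot: [1.062, 1.295, -1.061]
force: [-0.5, -0.4, 0.2]
grip_width: 0.0499
clock: 41.75
tool_pos: [0.6491, -0.1545, 0.0311]
tcp_rot: [1.061, 1.297, -1.061]
force: [-1.6, 0.1, 2.7]
grip_width: 0.0175
```

Gripped (17.5 mm ≈ 18 mm pen). Pull along tool −y.

```bash
python3 -m jog '[{"xyz":[0,-0.004,0],"spin":0},{"xyz":[0,-0.008,0],"spin":0},{"xyz":[0,-0.012,0],"spin":0},{"xyz":[0,-0.017,0],"spin":0},{"xyz":[0,-0.023,0],"spin":0},{"xyz":[0,-0.03,0],"spin":0},{"xyz":[0,-0.038,0],"spin":0},{"xyz":[0,-0.046,0],"spin":0},{"xyz":[0,-0.052,0],"spin":0},{"xyz":[0,-0.052,0],"spin":0}]'
python3 - <<'E'
from h import *
plan((.6212,.1274,.15,-85.5))
f=grab_frame("side"); crop(f,280,180,120,110,6,"e1.png")
E
```

```text
clock: 43.0
tool_pos: [0.5976, -0.165, 0.0309]
tcp_rot: [1.062, 1.297, -1.062]
force: [0.5, 0.1, -1.5]
grip_width: 0.0174
at [ 0.5976 -0.165   0.0309] jaw 11.4 q7 0.41 q3 0.02
(0.6212, 0.1274, 0.15, -85.5) -> [-0.1191  0.0808 -0.282 ] spin 1.691 (alt -4.592)
```

View pics/e1.png

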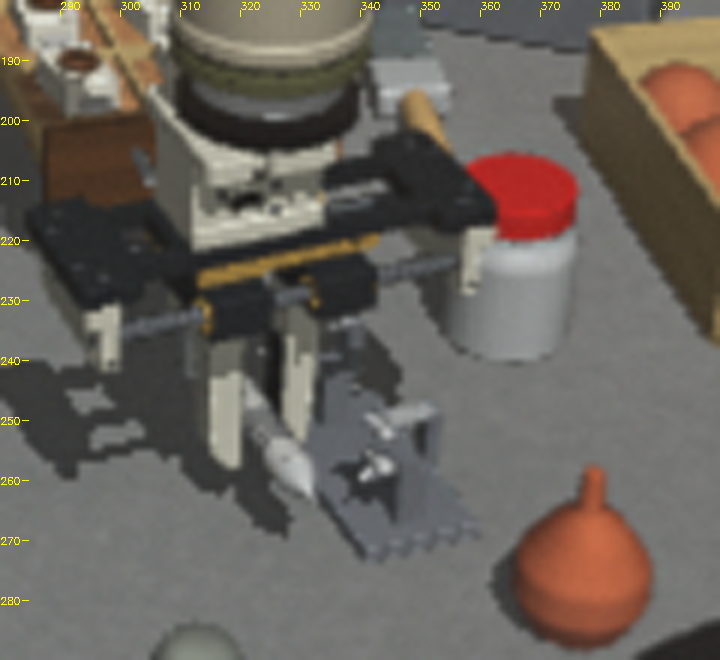

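```bash
python3 -m jog '[{"xyz":[-0.04,0,0],"spin":0},{"xyz":[-0.09,0.0,0],"spin":0.1},{"xyz":[-0.12,0.015,-0.04],"spin":0.27},{"xyz":[-0.12,0.03,-0.08],"spin":0.44},{"xyz":[-0.12,0.04,-0.12],"spin":0.61},{"xyz":[-0.12,0.05,-0.16],"spin":0.78},{"xyz":[-0.12,0.06,-0.2],"spin":0.95},{"xyz":[-0.12,0.07,-0.24],"spin":1.12},{"xyz":[-0.12,0.081,-0.282],"spin":1.3},{"xyz":[-0.12,0.081,-0.282],"spin":1.47},{"xyz":[-0.12,0.081,-0.282],"spin":1.64},{"xyz":[-0.12,0.081,-0.282],"spin":1.69}]'
python3 - <<'E'
from h import *
plan((.6232,.1275,.06,-85.5))
f=grab_frame("wrist"); crop(f,80,0,380,290,2,"e2.png")
E
```

```text
clock: 44.55
tool_pos: [0.6217, 0.1284, 0.1507]
tcp_rot: [2.181, 0.086, -2.181]
force: [-0.9, -0.1, -1.3]
grip_width: 0.0172
at [0.6217 0.1284 0.1507] jaw -85.4 q7 -1.30 q3 0.58
(0.6232, 0.1275, 0.06, -85.5) -> [ 0.0907  0.001  -0.0014] spin 0.001 (alt -6.282)
```

View pics/e2.png

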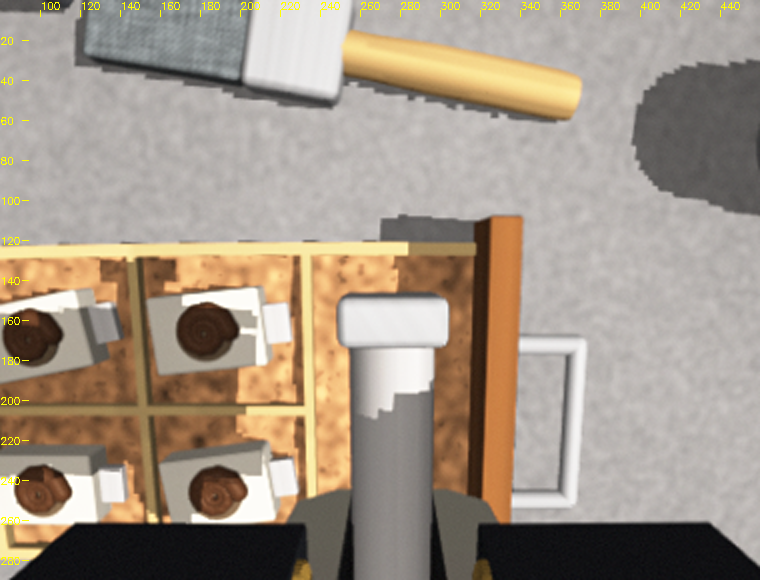

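```bash
python3 -m jog '[{"xyz":[0.03,0.001,-0.001],"spin":0},{"xyz":[0.06,0.001,-0.001],"spin":0},{"xyz":[0.09,0.001,-0.001],"spin":0},{"xyz":[0.1,0.001,-0.001],"spin":0},{"xyz":[0.1,0.001,-0.001],"spin":0}]'
python3 - <<'E'
from h import *
plan((.6227,.1275,.0125,-85.5))
f=grab_frame("scene"); crop(f,270,150,150,120,5,"e3.png")
E
```

```text
clock: 45.22
tool_pos: [0.6228, 0.1265, 0.0508]
tcp_rot: [2.18, 0.088, -2.181]
force: [1.2, 0.4, -1.1]
grip_width: 0.017
at [0.6228 0.1265 0.0508] jaw -85.4 q7 -1.21 q3 0.46
(0.6227, 0.1275, 0.0125, -85.5) -> [ 0.0383 -0.001   0.    ] spin 0.002 (alt -6.281)
```

View pics/e3.png

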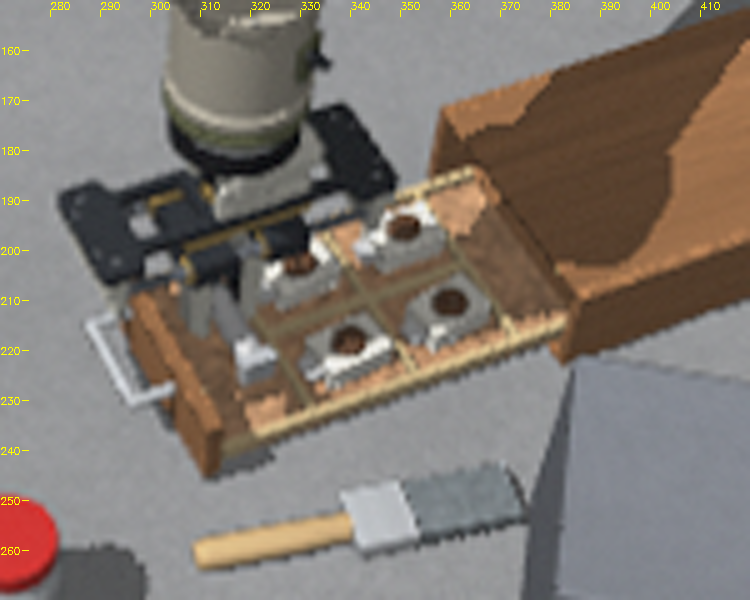

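```bash
python3 -m jog '[{"xyz":[0.015,0,0],"spin":0},{"xyz":[0.028,0,0],"spin":0},{"xyz":[0.0375,0,0],"spin":0},{"xyz":[0.0375,0,0],"spin":0}]'
python3 -m jog '[{"xyz":[0,0,0],"spin":0},{"xyz":[0,0,0],"spin":0},{"xyz":[0,0,0],"spin":0},{"xyz":[0,0,0],"spin":0}]' 0.024
python3 -m jog '[{"xyz":[-0.02,0,0],"spin":0},{"xyz":[-0.05,0,0],"spin":0},{"xyz":[-0.1,0,0],"spin":0},{"xyz":[-0.15,0,0],"spin":0},{"xyz":[-0.2,0,0.03],"spin":0},{"xyz":[-0.24,0,0.06],"spin":0},{"xyz":[-0.24,0,0.06],"spin":0}]'
python3 - <<'E'
from h import *
import pickle
P=camera_params("wrist"); f=grab_frame("wrist"); np.save("w7.npy",f); pickle.dump(P,open("w7.pkl","wb"))
crop(f,80,0,380,290,2,"e4.png"); plan((.62,.03,.2,-85.5))
E
```

```text
clock: 45.78
tool_pos: [0.6222, 0.1266, 0.0123]
tcp_rot: [2.179, 0.087, -2.182]
force: [-0.8, -0.5, -1.1]
grip_width: 0.0175
clock: 46.28
tool_pos: [0.6229, 0.1268, 0.0136]
tcp_rot: [2.181, 0.087, -2.18]
force: [0.3, 1.0, 0.2]
grip_width: 0.0238
clock: 47.15
tool_pos: [0.5626, 0.1216, 0.2573]
tcp_rot: [2.187, 0.09, -2.178]
force: [0.6, -0.2, 0.6]
grip_width: 0.0242
at [0.563  0.1222 0.2557] jaw -85.4 q7 -1.40 q3 0.70
(0.62, 0.03, 0.2, -85.5) -> [ 0.0556  0.0966 -0.0493] spin 0.001 (alt -6.282)
```

View pics/e4.png

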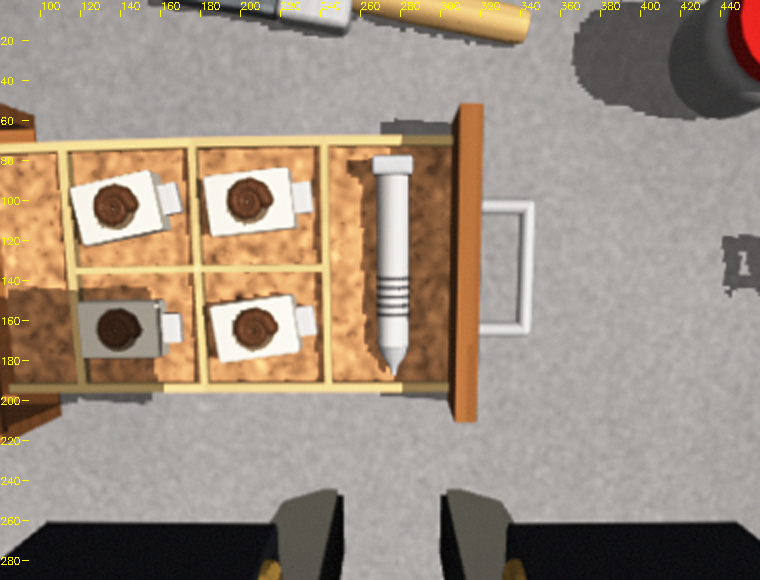

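Run:
```python
from h import *
import pickle
P=pickle.load(open("w7.pkl","rb"))
# redo drawer frame from this view: intersections partition tops z .018
I=[(66,271),(197,268.5),(325.5,267)]
q=np.array([plane(P,80+u/2,v/2,.018)[:2] for u,v in I]); ex=(q[0]-q[2]); print(np.linalg.norm(ex)); ex/=np.linalg.norm(ex); ey=np.array([-ex[1],ex[0]]); c=q.mean(0)
cen={"p0":(-.0365,.034),"p1":(-.0365,-.034),"p2":(.0365,.034),"p3":(.0365,-.034)}
B={"p3":[(71,190),(150,170),(162,224),(84,245)],"p1":[(204,180),(291,168),(296,226),(210,236)],"p2":[(80,302),(161,300),(160,357),(84,358)],"p0":[(209,307),(294,295),(301,350),(219,361)]}
tabs={"p3":(178,199),"p1":(311,197),"p2":(181,327),"p0":(315,322)}
for n,pts in B.items():
    w=np.array([plane(P,80+u/2,v/2,.030)[:2] for u,v in pts]).mean(0)-c; t=plane(P,80+tabs[n][0]/2,tabs[n][1]/2,.021)[:2]-c
    w=np.array([w@ex,w@ey]); t=np.array([t@ex,t@ey]); d=t-w; o=w+.005*d/np.linalg.norm(d)
    print(n,"plaster-tab",np.linalg.norm(d).round(4),"off origin",(o-cen[n]).round(4),"ang off -x deg",np.degrees(np.arctan2(d[1],-d[0])).round(1))
for u,v in [(393,157),(393,372)]:
    w=plane(P,80+u/2,v/2,.02)[:2]-c; print("pen end",(w@ex+.109).round(4),(w@ey).round(4))
h=[plane(P,80+u/2,v/2,.041) for u,v in [(530,205),(527,330)]]; print(h)
m=(h[0]+h[1])/2; print("handle",m, "joint ex",ex)
```

```text
0.14909158423934815
p3 plaster-tab 0.0319 off origin [-0.0033 -0.0003] ang off -x deg -7.8
p1 plaster-tab 0.032 off origin [-0.0037 -0.0012] ang off -x deg -5.7
p2 plaster-tab 0.0317 off origin [-0.0006 -0.0013] ang off -x deg -0.1
p0 plaster-tab 0.0323 off origin [-0.0038 -0.0014] ang off -x deg -4.4
pen end -0.003 -0.0587
pen end -0.0026 0.0595
[array([0.65897151, 0.05688522, 0.041     ]), array([0.59397266, 0.05081954, 0.041     ])]
handle [0.62647208 0.05385238 0.041     ] joint ex [-0.08340999  0.99651532]
```

```bash
python3 -m jog '[{"xyz":[0.01,0.02,-0.01],"spin":-0.17},{"xyz":[0.02,0.04,-0.02],"spin":-0.34},{"xyz":[0.03,0.06,-0.03],"spin":-0.51},{"xyz":[0.04,0.08,-0.04],"spin":-0.68},{"xyz":[0.05,0.1,-0.05],"spin":-0.85},{"xyz":[0.055,0.12,-0.057],"spin":-1.02},{"xyz":[0.055,0.12,-0.057],"spin":-1.19},{"xyz":[0.055,0.12,-0.057],"spin":-1.36},{"xyz":[0.055,0.12,-0.057],"spin":-1.53},{"xyz":[0.055,0.12,-0.057],"spin":-1.574},{"xyz":[0.055,0.12,-0.057],"spin":-1.574}]' 0
python3 - <<'E'
from h import *
plan((.630,.009,.034,4.6),(.6265,.0539,.034,4.6))
E
```

```text
clock: 48.58
tool_pos: [0.6294, 0.0067, 0.1978]
tcp_rot: [1.15, 1.247, -1.151]
force: [-0.0, -0.1, -0.6]
grip_width: 0.0002
at [0.6294 0.0067 0.1978] jaw 4.6 q7 0.10 q3 0.18
(0.63, 0.009, 0.034, 4.6) -> [ 0.1638  0.0009 -0.0022] spin -0.000 (alt 6.283)
(0.6265, 0.0539, 0.034, 4.6) -> [ 0.1638  0.001  -0.0473] spin -0.000 (alt 6.283)
```

```bash
python3 -m jog '[{"xyz":[0.05,0,0],"spin":0},{"xyz":[0.1,0,0],"spin":0},{"xyz":[0.15,0,0],"spin":0},{"xyz":[0.168,0,0],"spin":0},{"xyz":[0.168,0,0],"spin":0},{"xyz":[0.168,0.001,-0.012],"spin":0},{"xyz":[0.168,0.001,-0.024],"spin":0},{"xyz":[0.168,0.001,-0.03],"spin":0},{"xyz":[0.168,0.001,-0.036],"spin":0},{"xyz":[0.168,0.001,-0.041],"spin":0},{"xyz":[0.168,0.001,-0.046],"spin":0},{"xyz":[0.168,0.001,-0.051],"spin":0}]'
python3 - <<'E'
from h import *
f=grab_frame("scene"); crop(f,250,150,170,120,4.5,"g1.png"); plan((.6265,.0539,.034,4.6))
E
```

```text
clock: 50.08
tool_pos: [0.6264, 0.0576, 0.0304]
tcp_rot: [1.148, 1.246, -1.148]
force: [1.5, -3.2, 2.1]
grip_width: 0.0005
at [0.6263 0.0588 0.0303] jaw 4.8 q7 0.09 q3 0.13
(0.6265, 0.0539, 0.034, 4.6) -> [-0.0037 -0.0002  0.0049] spin 0.003 (alt -6.280)
```

View pics/g1.png

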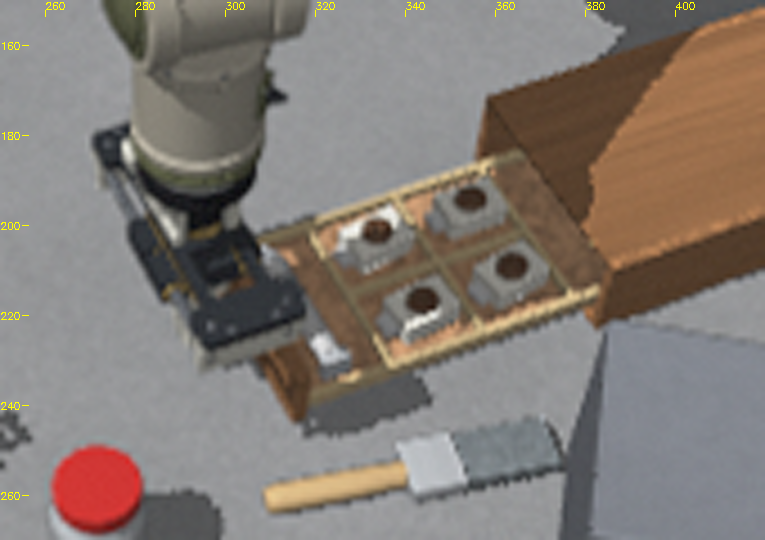

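```bash
python3 -m jog '[{"xyz":[0,0,-0.007],"spin":0},{"xyz":[0,0,-0.015],"spin":0},{"xyz":[0,0,-0.024],"spin":0},{"xyz":[0,0,-0.033],"spin":0},{"xyz":[0,0,-0.042],"spin":0},{"xyz":[0,0,-0.051],"spin":0},{"xyz":[0,0,-0.06],"spin":0},{"xyz":[0,0,-0.069],"spin":0},{"xyz":[0,0,-0.078],"spin":0},{"xyz":[0,0,-0.087],"spin":0},{"xyz":[0,0,-0.096],"spin":0},{"xyz":[0,0,-0.105],"spin":0}]'
python3 -m jog '[{"xyz":[0,0,-0.008],"spin":0},{"xyz":[0,0,-0.017],"spin":0},{"xyz":[0,0,-0.026],"spin":0},{"xyz":[0,0,-0.035],"spin":0},{"xyz":[0,0,-0.043],"spin":0},{"xyz":[0,0,-0.051],"spin":0},{"xyz":[0,0,-0.058],"spin":0},{"xyz":[0,0,-0.065],"spin":0},{"xyz":[0,0,-0.072],"spin":0},{"xyz":[0,0,-0.079],"spin":0}]'
python3 - <<'E'
from h import *
f=grab_frame("scene"); crop(f,250,150,170,120,4.5,"g2.png"); plan((.6265,.0539,.034,4.6))
E
```

```text
clock: 51.62
tool_pos: [0.6174, 0.163, 0.0303]
tcp_rot: [1.148, 1.247, -1.148]
force: [3.0, -2.0, -0.2]
grip_width: 0.0005
clock: 52.88
tool_pos: [0.6109, 0.2416, 0.0303]
tcp_rot: [1.148, 1.247, -1.148]
force: [2.4, -2.6, 0.8]
grip_width: 0.0007
at [0.6104 0.2431 0.0302] jaw 4.8 q7 -0.15 q3 0.17
(0.6265, 0.0539, 0.034, 4.6) -> [-4.000e-03  1.000e-04  1.899e-01] spin 0.004 (alt -6.279)
```

View pics/g2.png

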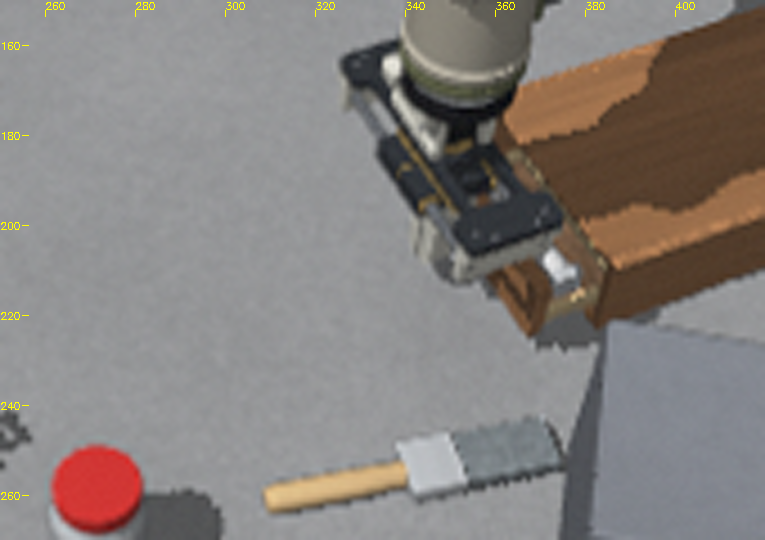

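```bash
python3 -m jog '[{"xyz":[0,0,-0.006],"spin":0},{"xyz":[0,0,-0.012],"spin":0},{"xyz":[0,0,-0.018],"spin":0},{"xyz":[0,0,-0.024],"spin":0},{"xyz":[0,0,-0.029],"spin":0},{"xyz":[0,0,-0.033],"spin":0},{"xyz":[0,0,-0.037],"spin":0},{"xyz":[0,0,-0.04],"spin":0}]'
python3 - <<'E'
from h import *
f=grab_frame("scene"); crop(f,320,150,100,90,7,"g3.png"); plan((.6265,.0539,.034,4.6))
E
```

```text
clock: 53.92
tool_pos: [0.6072, 0.2812, 0.0302]
tcp_rot: [1.147, 1.248, -1.148]
force: [-1.4, -2.6, -0.0]
grip_width: 0.0007
at [0.6072 0.2818 0.0302] jaw 4.8 q7 -0.20 q3 0.18
(0.6265, 0.0539, 0.034, 4.6) -> [-3.800e-03  2.000e-04  2.288e-01] spin 0.003 (alt -6.280)
```

View pics/g3.png

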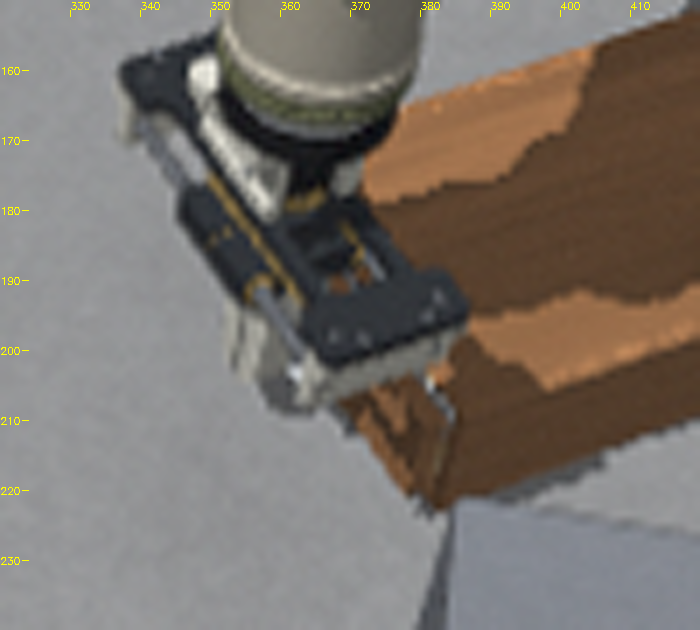

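Nearly shut; finish in small steps, watching the force.

```bash
python3 -m jog '[{"xyz":[0,0,-0.003],"spin":0},{"xyz":[0,0,-0.006],"spin":0},{"xyz":[0,0,-0.009],"spin":0}]'
python3 -m jog '[{"xyz":[0,0,-0.002],"spin":0},{"xyz":[0,0,-0.004],"spin":0}]'
python3 -m jog '[{"xyz":[0,0,-0.002],"spin":0},{"xyz":[0,0,-0.004],"spin":0}]'
```

```text
clock: 54.35
tool_pos: [0.6071, 0.2823, 0.0302]
tcp_rot: [1.144, 1.241, -1.157]
force: [-0.8, -24.9, 8.0]
grip_width: 0.0003
clock: 54.6
tool_pos: [0.6071, 0.2824, 0.0302]
tcp_rot: [1.143, 1.237, -1.161]
force: [-1.0, -32.0, 10.6]
grip_width: 0.0004
clock: 54.85
tool_pos: [0.607, 0.2825, 0.0302]
tcp_rot: [1.141, 1.234, -1.165]
force: [-0.8, -42.0, 13.0]
grip_width: 0.0003
```

```bash
python3 -m jog '[{"xyz":[0,0,0.02],"spin":0},{"xyz":[0,0,0.05],"spin":0},{"xyz":[-0.05,0,0.09],"spin":0},{"xyz":[-0.11,0,0.13],"spin":0},{"xyz":[-0.17,0,0.15],"spin":0},{"xyz":[-0.2,0,0.15],"spin":0},{"xyz":[-0.2,0,0.15],"spin":0}]'
python3 - <<'E'
from h import *
import pickle
P=camera_params("wrist"); f=grab_frame("wrist"); pickle.dump(P,open("w8.pkl","wb"))
crop(f,120,0,320,290,2,"w8.png"); f=grab_frame("side"); crop(f,240,130,130,130,5,"g4.png"); f=grab_frame("scene"); crop(f,0,100,560,320,1.42,"g5.png")
print(tool()[0])
E
```

```text
clock: 55.72
tool_pos: [0.6209, 0.149, 0.2343]
tcp_rot: [1.154, 1.244, -1.141]
force: [-0.5, 0.3, -0.3]
grip_width: 0.0004
[0.61819503 0.14939962 0.22961382]
```

View pics/w8.png

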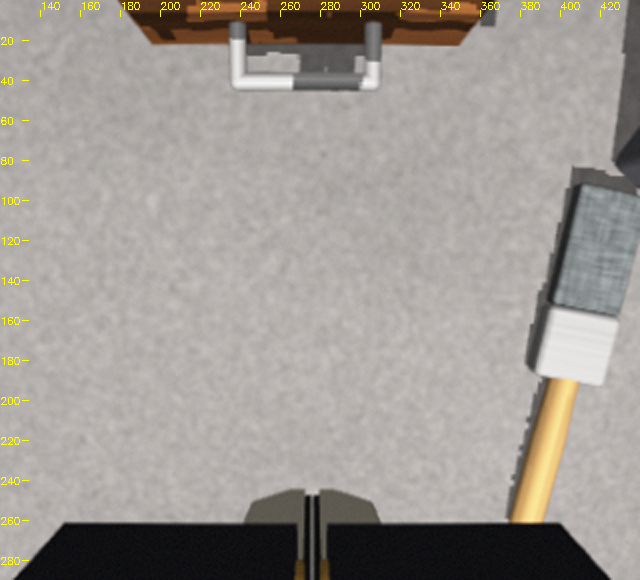

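View pics/g4.png

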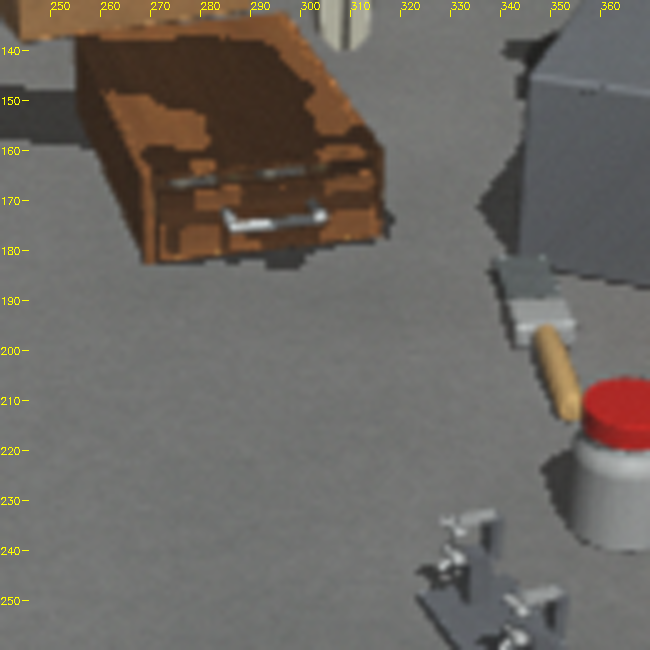

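View pics/g5.png

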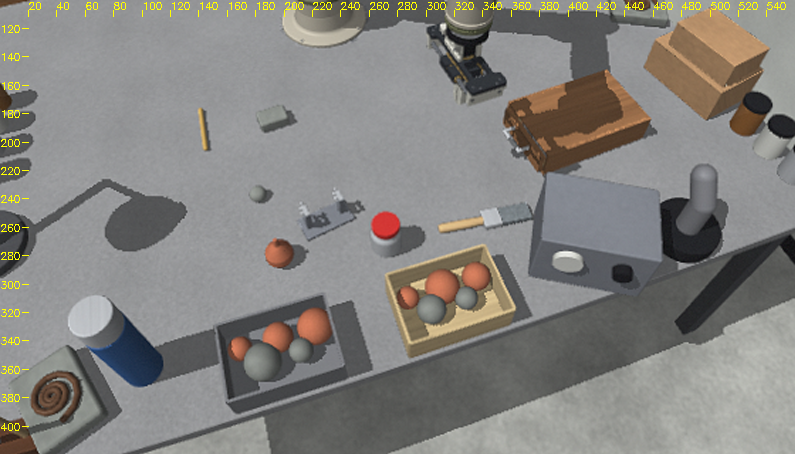

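Run:
```python
from h import *
import pickle
P=pickle.load(open("w8.pkl","rb"))
a=plane(P,120+233/2,81/2,.041);b=plane(P,120+379/2,81/2,.041); print(a,b,np.hypot(*((a+b)/2-np.array([.6265,.0539,.041]))[:2]))
# predicted flush line: panel front lower edge z~.0? 
print("panel front bottom",plane(P,120+155/2,45/2,.003), plane(P,120+458/2,45/2,.003))
f=grab_frame("side"); crop(f,260,150,64,40,12,"g6.png"); f=grab_frame("scene"); crop(f,350,160,64,50,12,"g7.png")
```

```text
[0.57319086 0.29160674 0.041     ] [0.64233068 0.2973867  0.041     ] 0.24132538247787766
panel front bottom [0.52687068 0.31497628 0.003     ] [0.68490787 0.32823966 0.003     ]
```

View pics/g6.png

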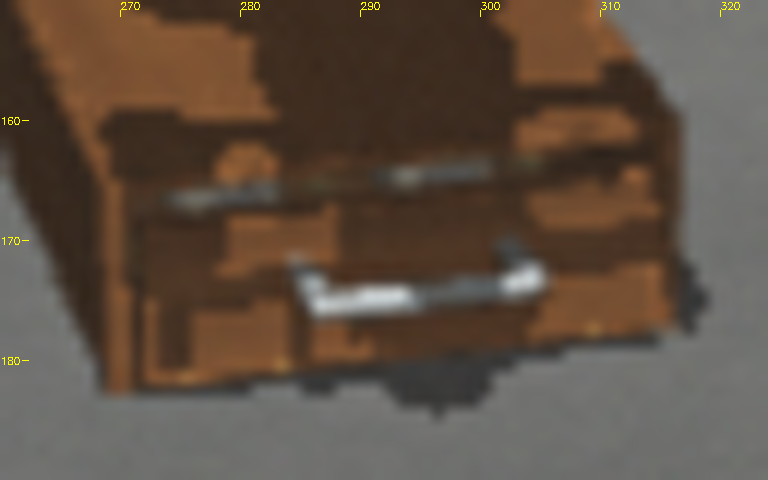

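View pics/g7.png

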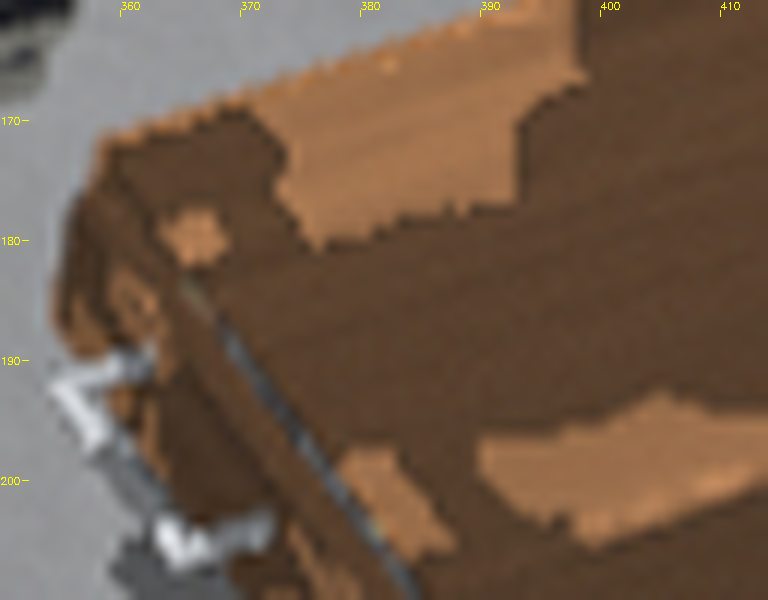

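```bash
python3 -m jog '[{"xyz":[0.0,0,-0.05],"spin":0},{"xyz":[0.0,0,-0.09],"spin":0},{"xyz":[0.0,0,-0.09],"spin":0},{"xyz":[0.0,0,-0.09],"spin":0}]'
python3 - <<'E'
from h import *
import pickle
P=camera_params("wrist"); f=grab_frame("wrist"); pickle.dump(P,open("w9.pkl","wb")); np.save("w9.npy",f)
crop(f,160,60,240,150,3.2,"w9.png"); print(tool()[0])
E
```

```text
clock: 56.48
tool_pos: [0.6109, 0.2376, 0.2292]
tcp_rot: [1.146, 1.247, -1.149]
force: [-0.2, -0.4, 0.1]
grip_width: 0.0002
[0.61113292 0.23688962 0.22956199]
```

View pics/w9.png

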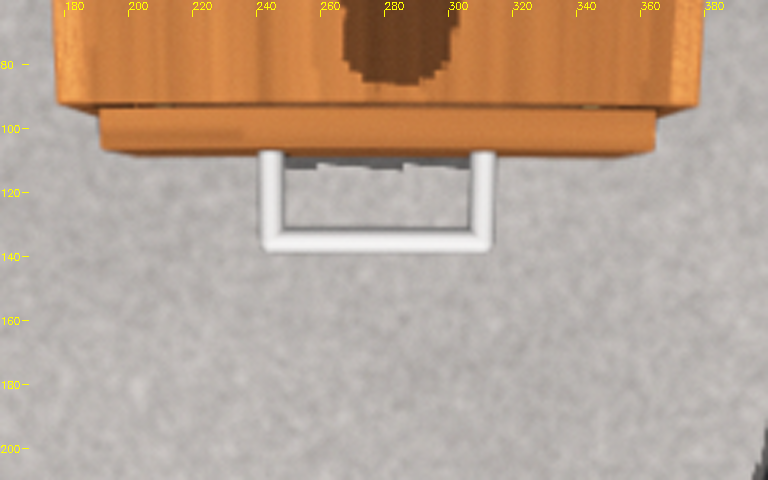

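Run:
```python
from h import *
import pickle
P=pickle.load(open("w9.pkl","rb"))
ex=np.array([-.0784,.9969])
u=277
for n,v,z in [("roof edge",60+103/3.2,.07),("panel back vis",60+109/3.2,.059),("panel front top",60+151/3.2,.059),("panel top-line below",60+155/3.2,.0),("handle",60+240/3.2,.041)]:
    p=plane(P,u,v,z); print(n,p,(p[:2]@ex).round(4))
p=plane(P,160+105/3.2,60+112/3.2,.059);q=plane(P,160+655/3.2,60+112/3.2,.059); print(np.linalg.norm(p-q))
crop(np.load("w9.npy"),240,80,60,40,12,"w9b.png")
```

```text
roof edge [0.60396668 0.33172205 0.07      ] 0.2833
panel back vis [0.60404969 0.33102794 0.059     ] 0.2826
panel front top [0.60502134 0.31943992 0.059     ] 0.271
panel top-line below [0.60503146 0.32090825 0.        ] 0.2725
handle [0.60720291 0.29392055 0.041     ] 0.2454
0.15708995168024628
```

View pics/w9b.png

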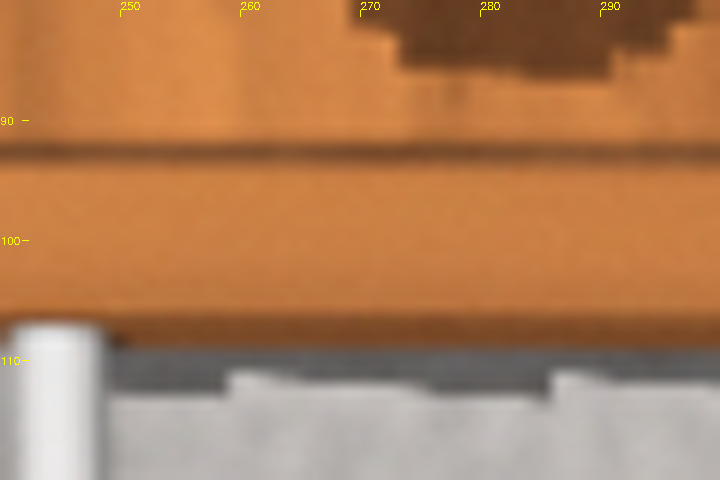

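```bash
python3 -m jog '[{"xyz":[0.0,0.02,0.06],"spin":0},{"xyz":[0.0,0.02,0.12],"spin":0},{"xyz":[0.0,0,0.18],"spin":0},{"xyz":[0.0,-0.02,0.24],"spin":0},{"xyz":[0.0,-0.04,0.3],"spin":0},{"xyz":[0.0,-0.06,0.36],"spin":0},{"xyz":[0.0,-0.06,0.4],"spin":0},{"xyz":[0.0,-0.06,0.4],"spin":0}]'
python3 - <<'E'
from h import *
f=grab_frame("side"); crop(f,260,145,64,40,12,"g8.png"); f=grab_frame("scene"); crop(f,350,160,64,50,12,"g9.png")
E
```

```text
clock: 57.52
tool_pos: [0.5831, -0.1713, 0.2306]
tcp_rot: [1.153, 1.242, -1.155]
force: [0.8, -0.4, 0.6]
grip_width: 0.0004
```

View pics/g8.png

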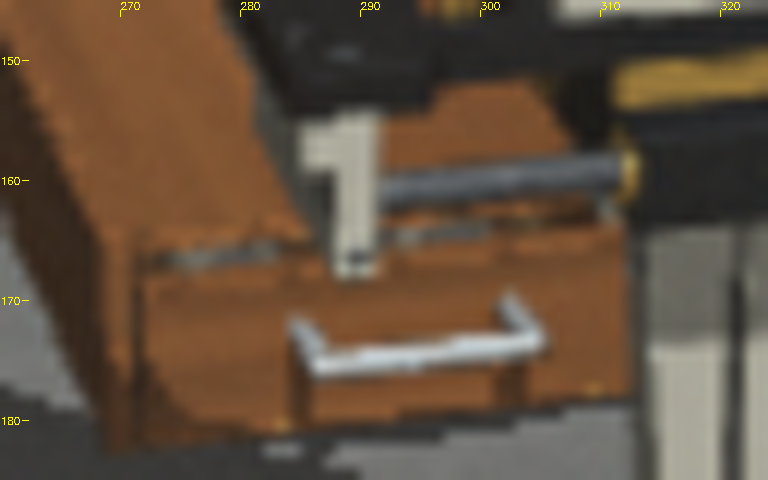

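View pics/g9.png

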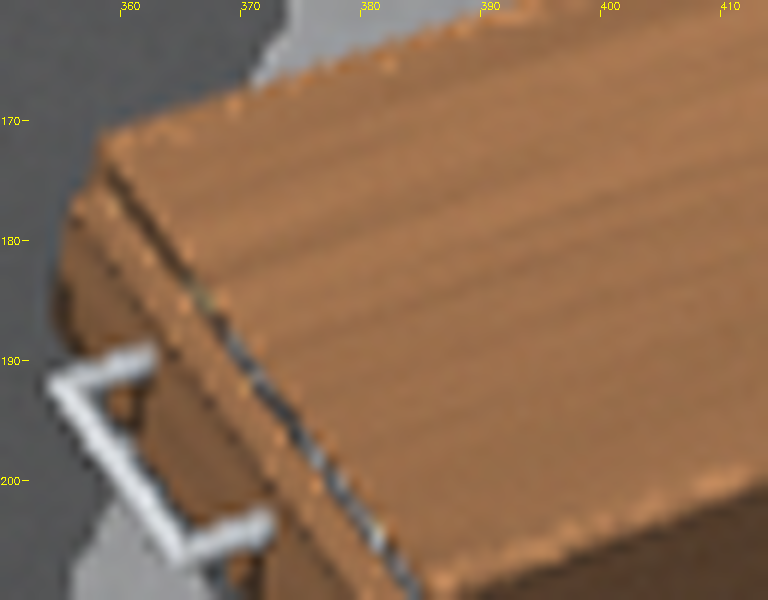

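Run:
```python
from h import *
s=get_state(); print(s["clock"],s["force"],s["tool_pos"]); print(sign_off())
```

```text
57.625 [ 0.58441263 -0.24211766  0.05246483] [ 0.5838949  -0.16636842  0.23013887]
the job is handed in; nothing more can be done
None
```

All four blocks are in pockets of their own, the pen is in the trough, the drawer is shut, and I handed the job in at 57.6 s. The system gave no verdict, so what follows rests on my own measurements.

- **Blocks:** I tipped the two standing blocks flat, then laid all four fossil up with tabs to the front. The last overhead picture with the drawer open put every block within about 4 mm of its pocket centre and within 8° of straight.
- **Pen:** It snapped out of its clips cleanly. I let it drop about 10 mm into the trough, because my grip was too low to lay it on the floor. It came to rest level and centred to about 3 mm.
- **Drawer:** I pushed it by the handle to its stop. The panel then stood 12.3 mm ahead of the cabinet for a 12 mm panel, so it is shut to within about 1 mm.
- **Other things on the bench:** In the last scene picture the bystanders looked where they started. I did not measure them.

- **Push with open fingers:** On the first try at one standing block I had left the fingers open. It turned the block about 37° without tipping it. I measured it again, and the second push, with the fingers closed, worked.
- **Force at the drawer stop:** I kept pressing a little too long there, and the wrist force reached about 44 N. Only the fingers touched the handle, so the 40 N limit on the arm and gripper body should not apply, and it is well under the 120 N wrist limit.
- **Contents after closing:** I could not look inside the shut drawer directly. What shows through the slot above the panel fits the pen and front-row blocks being where I left them.

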